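Roll two torches switch-up and snap them into the charging rack

ROBOT

A 6-joint arm with a two-finger parallel gripper is mounted at the origin on the work surface. World frame = base frame: x ahead of the robot, y to its left, z up, the work surface at z = 0. Lengths are in m, angles in rad, forces in N, time in s.
With the tool pointing down it reaches from about 0.3 to 0.875 m from the base axis. Payload 6.4 kg.
Tool frame: the origin (TCP) lies at the very end of the fingers, on their centre line; the grasp point (between the pads) lies 19 mm behind it; z points along the fingers, y is the direction in which the jaws open and shut (so a half turn about z gives the same grasp; the last joint's range is limited). The gripper opens to 85 mm and grips with 20 to 120 N. Pads are 22 mm wide; open, the fingers measure 114 mm over their backs; the gripper's body (76 mm by 85 mm) begins 54 mm behind the grasp point. The pads swing forward as they close: fully open they stand 13 mm farther back than shut.
Start: joints at [1.032, 0.181, 1.607, -0, 1.354, -0.206], TCP at [0.188, 0.543, 0.231] pointing down, gripper open.
Joint ranges: [-2.99, 2.99], [-0.89, 2.07], [0.3, 2.58], [-1.14, 4.28], [0, 2.63], [-3.12, 3.12]. Speed limits (rad/s): [2.57, 2.57, 3.01, 3.14, 3.14, 3.14].

INTERFACE

Orientations are given as [roll, pitch, yaw] about the fixed x, y, z axes, in that order (R = Rz(yaw) Ry(pitch) Rx(roll)).
In Python, from station import sensors, optics, robot gives the robot as it stands.
- The arm moves only by the tool carry_out, never from a script. Its argument "targets" is a list of rows, each an object of numbers: "tx", "ty", "tz": the shift along the tool's x, y, z scaled (see below); "ax", "ay", "az": the turn, a rotation vector about the tool's x, y, z scaled (see below). A call has 1 to 12 rows; each row is the pose to reach, as a shift and turn from the pose measured when the call began, along the tool's axes at that moment; what a row does not reach only later rows make up. The controller multiplies each number of a shift by 0.25 m and each number of a turn by pi/4 rad. A row lasts 1/8 s, in which the tool goes at most 62.5 mm and 10.7 degrees, less where a joint would pass 70% of its speed; a pose out of reach is approached as far as the arm can. A call with a number of a shift or a turn outside -1 to 1 is refused whole. A call with a gripper value outside its range is refused whole. "gripper" is the gripper's target within -1 to 1 (shut at 1, half-way at 0, fully open at -1), set as the call begins (left out, the last holds). The fingers move at their own pace and stop on an object; "squeeze" is the grip in N (left out, the last holds). Time passes only in rows, so rows that repeat a pose let the fingers close. It gives the time, the measured TCP pose, the force and the opening at its end, in the units of the state.
- sensors.sense(): the state, without advancing time (a new reading comes with each control period).
- optics.get_image(name): name is "scene" or "top" or "wrist"; returns the picture (420x560x3 uint8, red, green, blue); there is no depth.
- optics.camera_params(name): a dict with "fx", "fy", "cx", "cy" (pixels), "R" (3x3) and "t" (3): a world point X has camera coordinates R X + t. Camera axes: x right, y down, z forward; pixel columns grow to the right and rows downward; lengths in m; the calibration is good to about 2 mm. A picture is of the moment at which its call begins: read the wrist's pose just before it. camera_params takes no time and is no camera call; for the wrist camera it gives the pose at the moment of the call.
- robot.job_done(): hands the job in, once; it reports no verdict.
The state is a dict: "time_s": time; "joint_pos": joint angles; "joint_velocities": joint speeds; "joint_efforts": joint torques, N m; "tcp_pos": TCP position; "ee_rot": TCP orientation; "wrist_force": force on the tool from outside, world axes, zero at the start; "wrist_torque": the same for the moment, N m; "gripper_width": opening from 0.0 (shut) to 1.0 (fully open).
Only numpy, scipy, OpenCV 4.12 (cv2) and the standard library are available. Lean on these libraries where they do the work, as an engineer would, in place of code of your own. Each camera call takes 0.05 s, during which the arm holds its last target.

TASK

Put both hand torches back on their charging rack. They charge only with the black thumb switch on top, so first roll each one over on the counter until its switch faces up, and do not lift it before that; then press it sideways into the spring clips of the bay that matches its length, until it sits fully down, its switch still up. Leave the other things on the counter where they are.

Things in the scene. Friction and masses are not known exactly. Their poses are not given: they have to be found in the camera images.
- long_torch_mid (a point): Long torch: aluminium cylinder 180 mm long, 32 mm in diameter all along, about 170 g, lying on the counter. Flush black rubber thumb switch (56 x 13 mm) over its middle, two brass contacts opposite; black tail cap, dark ring and glass at the front. Point: its centre, on the axis, 16 mm up as it lies. x along the axis to the glass, z from the axis out through the switch (z up = switch up); starts 1.8-2.2 rad from up
- short_torch_mid (a point): Short torch: aluminium cylinder 130 mm long, 32 mm in diameter all along, about 130 g, lying on the counter. Flush black rubber thumb switch (56 x 13 mm) over its middle, two brass contacts opposite; black tail cap, dark ring and glass at the front. Point: its centre, on the axis, 16 mm up as it lies. x along the axis to the glass, z from the axis out through the switch (z up = switch up); starts 1.8-2.2 rad from up
- rack: charging rack fixed to the counter: white base 214 x 172 mm, 12 mm thick, origin under its centre, x along its two parallel bays, 92 mm apart (long at +y). Each bay: two clips and two end stops 34 mm high (6 mm play at each torch end). A clip: two upright sprung steel jaws 14 mm wide, lips 25 mm apart, tops 56 mm above the counter; torch snaps in when pressed straight down with about 8 N
- long_bay (a point): long bay of the rack. Point: centre of the long torch when seated, on its axis, 38 mm above the counter (torch underside on grey saddles 22 mm up). x along the bay (the torch's front may point either way), z up. Its clips stand 60 mm either side of this point along x; a torch set on the lips lies about 20 mm too high. Between the clips fingertips may go down to 13 mm above the counter
- short_bay (a point): short bay of the rack. Point: centre of the short torch when seated, on its axis, 38 mm above the counter (torch underside on grey saddles 22 mm up). x along the bay (the torch's front may point either way), z up. Its clips stand 42 mm either side of this point along x; a torch set on the lips lies about 20 mm too high. Between the clips fingertips may go down to 13 mm above the counter
- squeeze_bottle: bystander: closed white squeeze bottle, standing, 52 mm in diameter, 135 mm high; origin under its centre
- lens_tray: bystander: orange contact lens tray, 70 x 120 x 16 mm; origin under its centre
- coaster: bystander: round bamboo coaster, 100 mm in diameter, 11 mm thick; origin under its centre
- tumbler: bystander: glass tumbler on the coaster, 66 mm in diameter, 85 mm high; origin under its centre
- lens_case: bystander: white two-cup screw lens case, 34 x 70 x 22 mm; origin under its centre
- lens_inserter: bystander: clear plastic lens inserter, 67 mm long, 18 mm wide, 15 mm high, lying; origin under its middle
There are look-alikes about, which are no part of the job. What is shaped like the part that bears long_torch_mid but pink is not meant.

How it is judged:
By the outcome, as a careful person would: the job done as asked, in the order asked, and still so for the second after the job is handed in, with the robot touching nothing.
It also fails if it takes over 72 s, if anything falls off the work surface, if the arm or the gripper's body presses on something with over 40 N, if the wrist force passes 120 N, or if a joint passes its speed limit or range.

## Working session

There is one attempt and no reset: what is moved stays moved. The work goes in short steps, Python scripts to look and compute and a tool call to move; the robot and the scene stay as the last step left them, time stands still between calls to the robot, and variables do not carry over. Pictures are saved under pics/ and viewed, and the job is handed in when it is done.

Besides the shell and the picture viewer there is one more tool, called after "Call:" as name(argument=value, ...) on one line, values as JSON. carry_out: Moves the arm, as the interface text tells. Shifts and turns lie within -1 to 1; 1 stands for 0.25 m of shift or pi/4 rad of turn. Its arguments: {"type":"object","properties":{"targets":{"type":"array"},"gripper":{"type":"number"},"squeeze":{"type":"number"}},"required":["targets"]}

```bash
mkdir -p pics; ls; python3 - <<'E'
from station import sensors, optics, robot
import cv2
s=sensors.sense()
print(s)
for n in ("scene","top"):
    im=optics.get_image(n); p=optics.camera_params(n); print(n,p)
    cv2.imwrite(f"pics/{n}0.png",im[:,:,::-1])
E
```

```text
pics
{'time_s': 0.0, 'joint_pos': array([ 1.03170623e+00,  1.81529668e-01,  1.60801989e+00,  1.30082209e-05,
        1.35382892e+00, -2.06281939e-01]), 'joint_velocities': array([-4.75903147e-04, -5.15652501e-04,  8.27904195e-05,  4.95292484e-04,
       -5.55530200e-04,  1.05220550e-03]), 'joint_efforts': array([-1.74144723e-03, -4.44869685e+01, -3.51342487e+01, -3.81688733e-04,
        8.96624668e-03,  1.02081671e-05]), 'tcp_pos': array([0.18752452, 0.54296332, 0.23038482]), 'ee_rot': array([-3.13984729e+00, -3.78205820e-04,  2.80878135e+00]), 'wrist_force': array([-4.60357278e-01, -1.06821105e-04, -1.61342436e-01]), 'wrist_torque': array([ 0.02841708, -0.06574493,  0.03579964]), 'gripper_width': 1.0000760944291696}
scene {'fx': 424.8791087784428, 'fy': 424.8791087784428, 'cx': 273.9212634348834, 'cy': 214.7485526724053, 'R': array([[ 0.64603444,  0.76324173,  0.01007781],
       [ 0.48460598, -0.39991524, -0.77796198],
       [-0.58974278,  0.507474  , -0.62823053]]), 't': array([-0.3558142 , -0.21577466,  1.29063576])}
top {'fx': 458.98664917260675, 'fy': 458.98664917260675, 'cx': 281.3430703166281, 'cy': 209.21168179208524, 'R': array([[ 0.02017996, -0.99972996,  0.0115226 ],
       [-0.9827638 , -0.02195312, -0.18355755],
       [ 0.18376094, -0.00761981, -0.98294143]]), 't': array([-0.01093664,  0.52054364,  0.90119526])}
```

View pics/scene0.png

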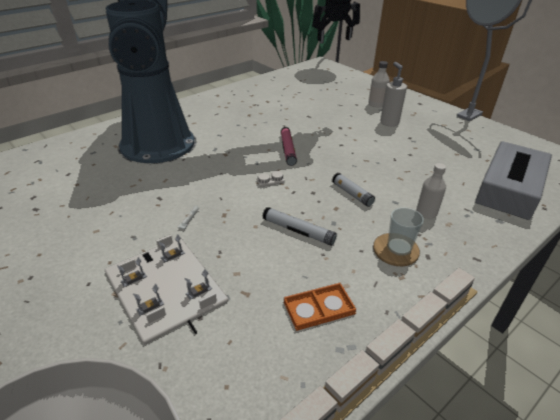

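View pics/top0.png

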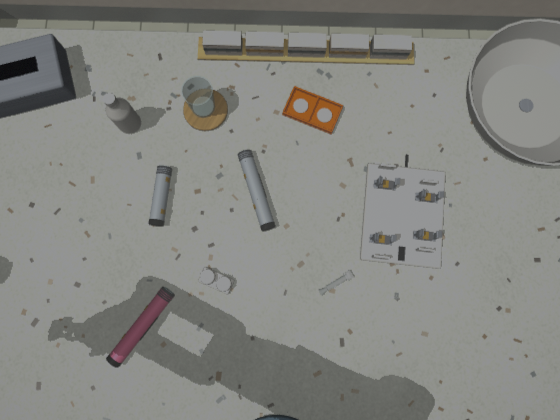

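```bash
python3 - <<'E'
import cv2
t=cv2.imread("pics/top0.png"); s=cv2.imread("pics/scene0.png")
def crop(im,x0,y0,w,h,k,n):
    cv2.imwrite(f"pics/{n}.png",cv2.resize(im[y0:y0+h,x0:x0+w],None,fx=k,fy=k,interpolation=cv2.INTER_CUBIC))
crop(t,140,140,140,100,5,"c_torch")
crop(t,350,150,110,120,5,"c_rack")
crop(s,250,165,150,90,5,"c_scn")
E
```

```text
(no output)
```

View pics/c_torch.png

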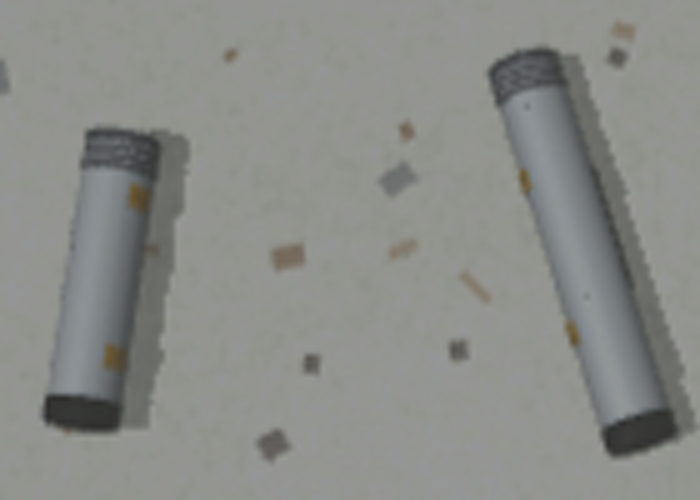

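View pics/c_rack.png

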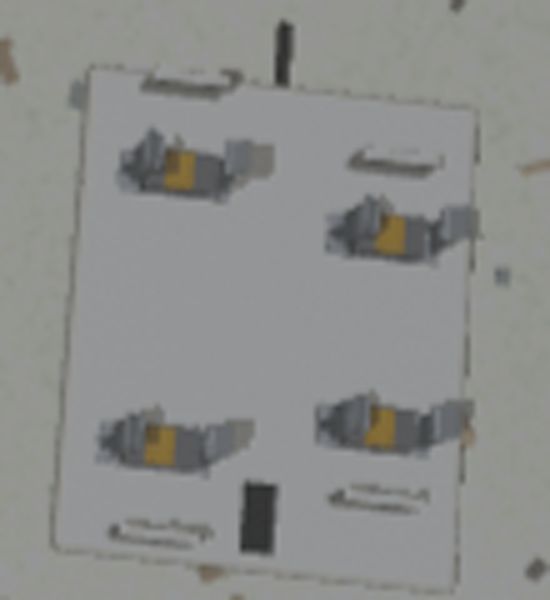

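View pics/c_scn.png

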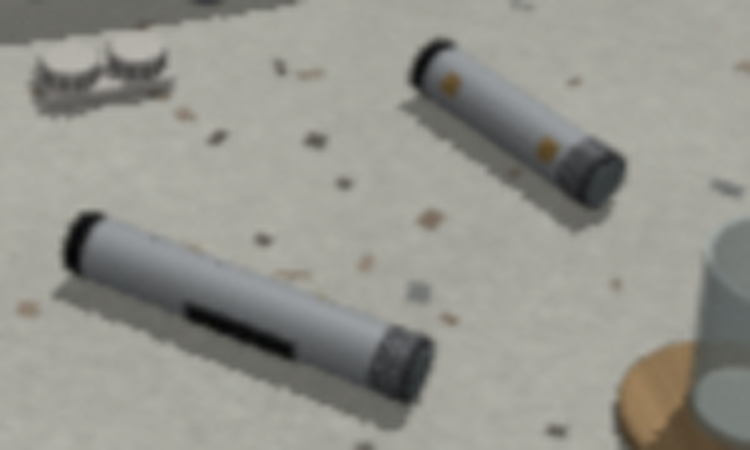

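```bash
cat > h.py <<'E'
import numpy as np, cv2
from station import sensors, optics, robot
from scipy.spatial.transform import Rotation as Ro
def pix2w(p,uv,z):
    uv=np.atleast_2d(np.array(uv,float)); d=np.c_[(uv[:,0]-p['cx'])/p['fx'],(uv[:,1]-p['cy'])/p['fy'],np.ones(len(uv))]
    R=np.array(p['R']);c=-R.T@np.array(p['t']);D=d@R
    return c+D*((z-c[2])/D[:,2])[:,None]
def proj(p,X):
    X=np.atleast_2d(X); q=X@np.array(p['R']).T+np.array(p['t'])
    return np.c_[q[:,0]/q[:,2]*p['fx']+p['cx'],q[:,1]/q[:,2]*p['fy']+p['cy']]
def Rt(s): return Ro.from_euler('xyz',s['ee_rot']).as_matrix()
def cmd(pos,R,s=None):
    s=s or sensors.sense(); R0=Rt(s)
    sh=R0.T@(np.array(pos)-s['tcp_pos'])/0.25; rv=Ro.from_matrix(R0.T@R).as_rotvec()/(np.pi/4)
    print("t",np.round(s['time_s'],2),"shift",np.round(sh,3),"turn",np.round(rv,3))
def down(yaw): return Ro.from_euler('xyz',[np.pi,0,yaw]).as_matrix()
def crop(im,x0,y0,w,h,k,n):
    cv2.imwrite(f"pics/{n}.png",cv2.resize(im[y0:y0+h,x0:x0+w,::-1],None,fx=k,fy=k,interpolation=cv2.INTER_CUBIC))
E
python3 - <<'E'
from h import *
for n in("scene","top","wrist"):
    p=optics.camera_params(n); print(n,(-np.array(p['R']).T@p['t']).round(3), np.array(p['R'])[2].round(2))
p=optics.camera_params("top")
f=lambda c,o:np.array(c)/5.+o
L=f([[490,70],[560,50],[676,432],[606,455]],[140,140])-.4
S=f([[87,130],[158,137],[119,430],[45,420]],[140,140])-.4
K=f([[90,67],[478,106],[455,592],[52,548]],[350,150])-.4
for q,z in((L,.016),(S,.016),(K,.012)):
    w=pix2w(p,q,z);c=w.mean(0);a=(w[0]+w[1]-w[2]-w[3])/2
    print(c.round(4),'len',np.linalg.norm(a).round(4),'wid',np.linalg.norm((w[0]+w[3]-w[1]-w[2])/2).round(4),'yaw',np.arctan2(a[1],a[0]).round(4))
w=pix2w(p,f([[180,170],[160,446]],[350,150])-.4,.022);print(w, w.mean(0))
w=pix2w(p,f([[391,235],[380,426]],[350,150])-.4,.022);print(w, w.mean(0))
E
```

```text
scene [ 1.096 -0.47   0.647] [-0.59  0.51 -0.63]
top [0.346 0.007 0.981] [ 0.18 -0.01 -0.98]
wrist [0.117 0.568 0.373] [ 0.28 -0.1  -0.96]
[0.569  0.0553 0.016 ] len 0.1771 wid 0.0316 yaw 0.3163
[0.5517 0.2606 0.016 ] len 0.1285 wid 0.0314 yaw -0.0666
[ 0.5222 -0.2629  0.012 ] len 0.2124 wid 0.1707 yaw -0.0907
[[ 0.58671796 -0.22357128  0.022     ]
 [ 0.4668824  -0.21253836  0.022     ]] [ 0.52680018 -0.21805482  0.022     ]
[[ 0.56010885 -0.31373015  0.022     ]
 [ 0.47739251 -0.30588043  0.022     ]] [ 0.51875068 -0.30980529  0.022     ]
```

```bash
python3 - <<'E'
from h import *
cmd([.5715,.0477,.10],down(1.887)); cmd([.5715,.0477,.05],down(1.887))
E
```

```text
t 0.1 shift [-2.099 -1.37   0.523] turn [-2.000e-03  1.000e-03  1.174e+00]
t 0.1 shift [-2.099 -1.37   0.723] turn [-2.000e-03  1.000e-03  1.174e+00]
```

Call:
carry_out(targets=[{"tx": -1,"ty": -0.65,"tz": 0.25,"az": 0.6},{"tx": -1,"ty": -0.65,"tz": 0.25,"az": 0.6},{"tx": -1,"ty": -0.65,"tz": 0.25,"az": 0.6},{"tx": -1,"ty": -0.65,"tz": 0.25,"az": 0.6},{"tx": -1,"ty": -0.65,"tz": 0.25,"az": 0.6},{"tx": -1,"ty": -0.65,"tz": 0.25,"az": 0.6}], gripper=-1)

```text
invalid input
```

```bash
python3 - <<'E'
from h import *
cmd([.5715,.0477,.06],down(1.887))
E
```

```text
t 0.1 shift [-2.099 -1.37   0.683] turn [-2.000e-03  1.000e-03  1.174e+00]
```

Call:
carry_out(targets=[{"tx": -1,"ty": -0.65,"tz": 0.25,"ax": 0,"ay": 0,"az": 0.6},{"tx": -1,"ty": -0.65,"tz": 0.25,"ax": 0,"ay": 0,"az": 0.6},{"tx": -1,"ty": -0.65,"tz": 0.25,"ax": 0,"ay": 0,"az": 0.6},{"tx": -1,"ty": -0.65,"tz": 0.25,"ax": 0,"ay": 0,"az": 0.6},{"tx": -1,"ty": -0.65,"tz": 0.25,"ax": 0,"ay": 0,"az": 0.6},{"tx": -1,"ty": -0.65,"tz": 0.25,"ax": 0,"ay": 0,"az": 0.6}], gripper=-1)

```text
time_s: 0.85
tcp_pos: [0.372, 0.3047, 0.167]
ee_rot: [-3.138, 0.0, 2.332]
wrist_force: [-0.3, 0.0, -0.5]
gripper_width: 1.004
```

```bash
python3 - <<'E'
from h import *
cmd([.5715,.0477,.06],down(1.887))
E
```

```text
t 0.85 shift [-1.295 -0.13   0.429] turn [-0.005  0.002  0.566]
```

Call:
carry_out(targets=[{"tx": -1,"ty": -0.1,"tz": 0.25,"ax": 0,"ay": 0,"az": 0.45},{"tx": -1,"ty": -0.1,"tz": 0.25,"ax": 0,"ay": 0,"az": 0.45},{"tx": -1,"ty": -0.1,"tz": 0.25,"ax": 0,"ay": 0,"az": 0.45},{"tx": -1,"ty": -0.1,"tz": 0.25,"ax": 0,"ay": 0,"az": 0.45},{"tx": -1,"ty": -0.1,"tz": 0.25,"ax": 0,"ay": 0,"az": 0.45}])

```text
time_s: 1.48
tcp_pos: [0.5273, 0.1043, 0.1037]
ee_rot: [-3.137, 0.001, 1.975]
wrist_force: [1.1, 0.2, -0.0]
gripper_width: 1.001
```

```bash
python3 - <<'E'
from h import *
cmd([.5715,.0477,.06],down(1.887))
im=optics.get_image("wrist"); crop(im,0,0,560,420,1,"w1")
E
```

```text
t 1.48 shift [-0.278  0.074  0.175] turn [-0.005  0.002  0.112]
```

View pics/w1.png

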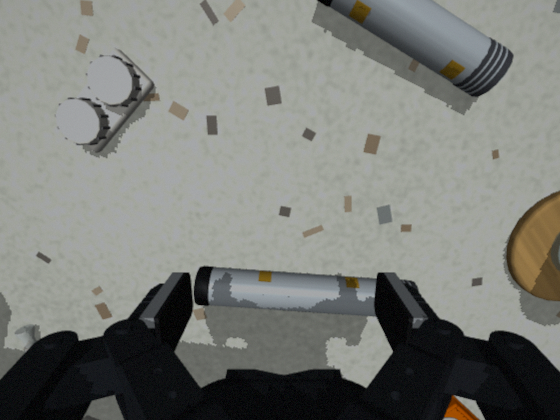

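Call:
carry_out(targets=[{"tx": -0.28,"ty": 0.075,"tz": 0.18,"ax": 0,"ay": 0,"az": 0.11},{"tx": -0.28,"ty": 0.075,"tz": 0.2,"ax": 0,"ay": 0,"az": 0.11},{"tx": -0.28,"ty": 0.075,"tz": 0.24,"ax": 0,"ay": 0,"az": 0.11}])

```text
time_s: 1.9
tcp_pos: [0.5714, 0.0484, 0.043]
ee_rot: [-3.136, 0.001, 1.89]
wrist_force: [-0.6, 0.6, 0.3]
gripper_width: 0.999
```

```bash
python3 - <<'E'
from h import *
cmd([.5715,.0477,.03],down(1.887))
im=optics.get_image("wrist"); crop(im,0,0,560,420,1,"w2")
im=optics.get_image("scene"); crop(im,200,120,200,150,4,"s2")
E
```

```text
t 1.9 shift [-0.003 -0.     0.052] turn [-0.006  0.001  0.003]
```

View pics/w2.png

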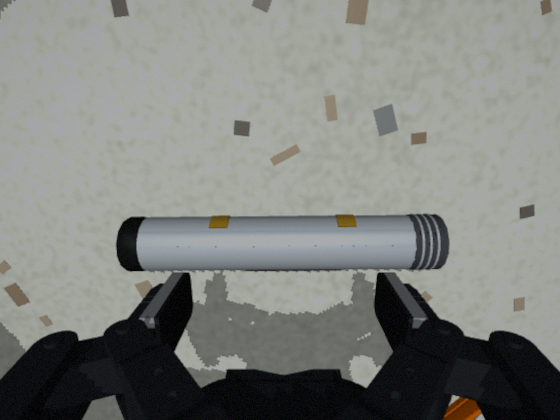

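View pics/s2.png

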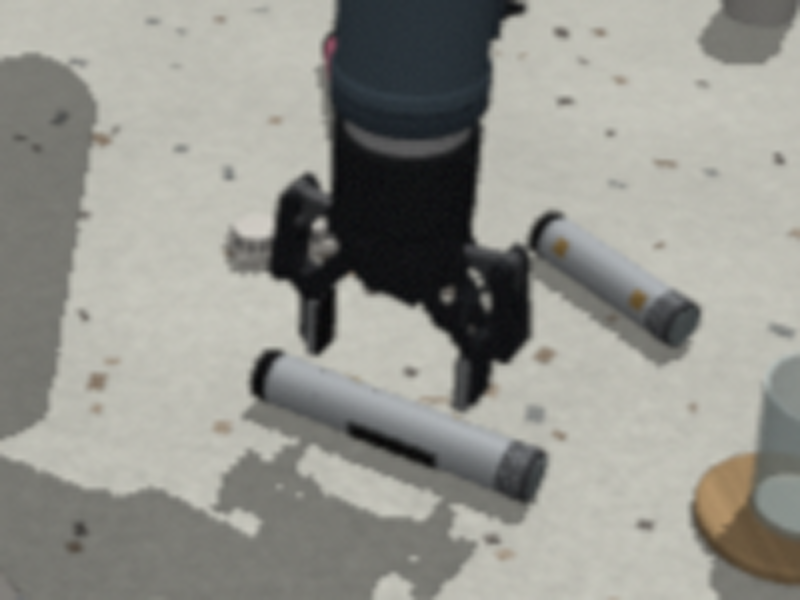

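```bash
python3 - <<'E'
from h import *
s=sensors.sense();R=Rt(s)
p=optics.camera_params("scene")
for z in(0,-.013):
  for y in(-.043,.043):
    print(z,y,((proj(p,s['tcp_pos']+R@[0,y,z])-[200,120])*4).round(0))
p=optics.camera_params("wrist")
w=pix2w(p,[[127,217],[127,269],[438,214],[438,269]],.016);print(w.round(4),w.mean(0))
print(pix2w(p,[[122,244],[443,242]],.016).round(4))
E
```

```text
0 -0.043 [[320. 366.]]
0 0.043 [[454. 419.]]
-0.013 -0.043 [[321. 348.]]
-0.013 0.043 [[456. 401.]]
[[0.4789 0.0427 0.016 ]
 [0.4846 0.0102 0.016 ]
 [0.6451 0.1003 0.016 ]
 [0.6606 0.0695 0.016 ]] [0.56727403 0.05570222 0.016     ]
[[0.479  0.0254 0.016 ]
 [0.6555 0.086  0.016 ]]
```

Call:
carry_out(targets=[{"tx": 0,"ty": 0,"tz": 0.08,"ax": 0,"ay": 0,"az": 0},{"tx": 0,"ty": 0,"tz": 0.09,"ax": 0,"ay": 0,"az": 0},{"tx": 0,"ty": 0,"tz": 0.096,"ax": 0,"ay": 0,"az": 0}])

```text
time_s: 2.38
tcp_pos: [0.5689, 0.0498, 0.0189]
ee_rot: [-3.133, -0.0, 1.892]
wrist_force: [-7.2, -2.3, 10.6]
gripper_width: 1.0
```

Call:
carry_out(targets=[{"tx": 0.03,"ty": 0,"tz": 0.006,"ax": 0,"ay": 0,"az": 0},{"tx": 0.06,"ty": 0,"tz": 0.006,"ax": 0,"ay": 0,"az": 0},{"tx": 0.09,"ty": 0,"tz": 0.006,"ax": 0,"ay": 0,"az": 0},{"tx": 0.12,"ty": 0,"tz": 0.006,"ax": 0,"ay": 0,"az": 0}])

```text
time_s: 2.88
tcp_pos: [0.5592, 0.0786, 0.0186]
ee_rot: [-3.133, 0.0, 1.892]
wrist_force: [-3.9, -1.7, 5.6]
gripper_width: 0.998
```

```bash
python3 - <<'E'
from h import *
im=optics.get_image("wrist"); crop(im,0,0,560,420,1,"w3")
im=optics.get_image("scene"); crop(im,200,120,200,150,4,"s3")
s=sensors.sense();print(s['tcp_pos'],s['wrist_force'])
E
```

```text
[0.55894839 0.07922332 0.01840784] [-4.06715431  0.1436562   7.39559847]
```

View pics/w3.png

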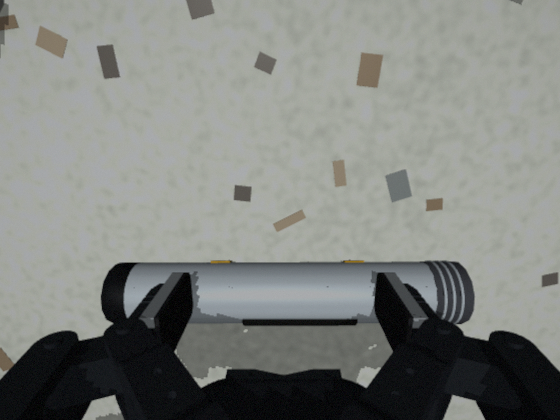

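View pics/s3.png

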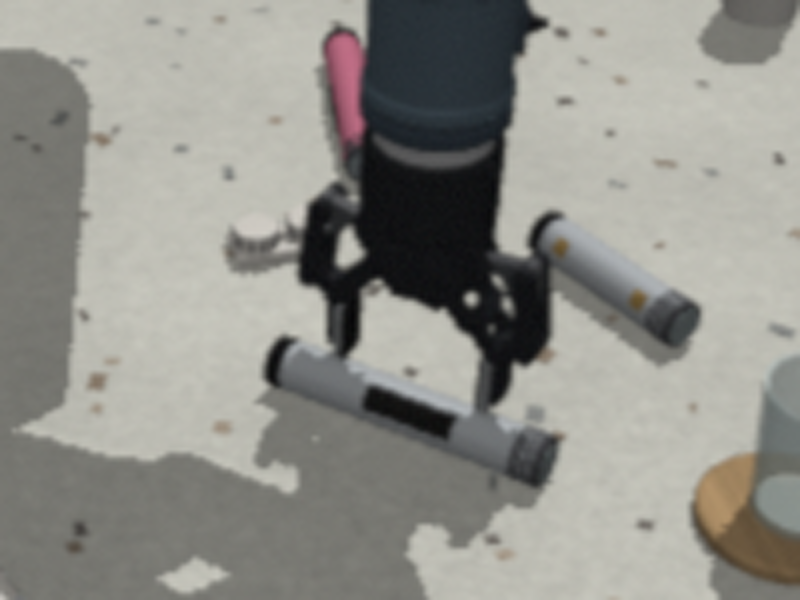

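Call:
carry_out(targets=[{"tx": 0,"ty": 0,"tz": -0.06,"ax": 0,"ay": 0,"az": 0},{"tx": -0.066,"ty": 0,"tz": -0.06,"ax": 0,"ay": 0,"az": 0},{"tx": -0.068,"ty": 0,"tz": -0.03,"ax": 0,"ay": 0,"az": 0},{"tx": -0.068,"ty": 0,"tz": 0.0,"ax": 0,"ay": 0,"az": 0},{"tx": -0.068,"ty": 0,"tz": 0.008,"ax": 0,"ay": 0,"az": 0},{"tx": -0.068,"ty": 0,"tz": 0.008,"ax": 0,"ay": 0,"az": 0}])

```text
time_s: 3.72
tcp_pos: [0.565, 0.0621, 0.0184]
ee_rot: [-3.133, 0.001, 1.893]
wrist_force: [-10.9, -4.6, 25.2]
gripper_width: 0.999
```

```bash
python3 - <<'E'
from h import *
im=optics.get_image("wrist"); crop(im,0,0,560,420,1,"w4")
s=sensors.sense();print(s['tcp_pos'],s['wrist_force'])
E
```

```text
[0.56492523 0.06209305 0.01840493] [-10.32606834  -5.33172004  24.38822136]
```

View pics/w4.png

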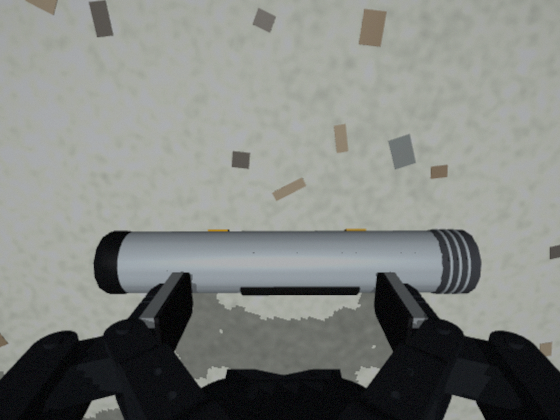

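Call:
carry_out(targets=[{"tx": 0.03,"ty": 0,"tz": 0.004,"ax": 0,"ay": 0,"az": 0},{"tx": 0.06,"ty": 0,"tz": 0.005,"ax": 0,"ay": 0,"az": 0},{"tx": 0.09,"ty": 0,"tz": 0.006,"ax": 0,"ay": 0,"az": 0},{"tx": 0.12,"ty": 0,"tz": 0.006,"ax": 0,"ay": 0,"az": 0},{"tx": 0.13,"ty": 0,"tz": 0.006,"ax": 0,"ay": 0,"az": 0}])

```text
time_s: 4.4
tcp_pos: [0.5545, 0.0929, 0.0183]
ee_rot: [-3.132, 0.002, 1.893]
wrist_force: [-10.1, -2.4, 21.3]
gripper_width: 1.001
```

```bash
python3 - <<'E'
from h import *
im=optics.get_image("wrist"); crop(im,0,0,560,420,1,"w5")
s=sensors.sense();print(s['tcp_pos'],s['wrist_force'])
E
```

```text
[0.55435529 0.09314697 0.0182506 ] [-10.4719962   -1.38859455  21.57700579]
```

View pics/w5.png

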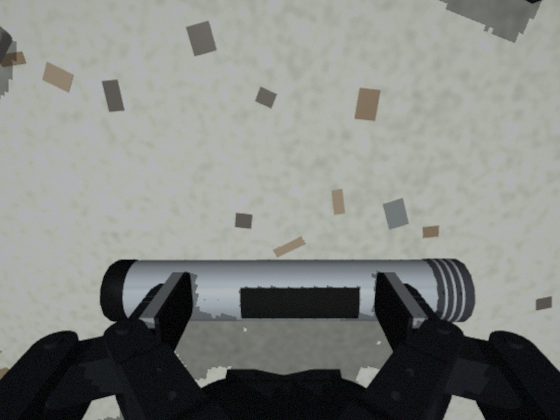

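```bash
cat >> h.py <<'E'
from scipy.optimize import least_squares
def rollfit(p,c0,a,edges,sw,half=.406):
    """c0 approx mid xy, a axis yaw; edges: 2 pixels on torch silhouette, sw: 2 pixels on switch long edges. Returns offset along n and switch angle from up (towards +n positive)"""
    n=np.array([-np.sin(a),np.cos(a),0]); ax=np.array([np.cos(a),np.sin(a),0]); R=np.array(p['R']); C=-R.T@np.array(p['t'])
    def ray(uv):
        d=R.T@np.array([(uv[0]-p['cx'])/p['fx'],(uv[1]-p['cy'])/p['fy'],1]); 
        return np.array([n@d,d[2]])/np.linalg.norm([n@d,d[2]])
    o=np.array([n@(C-[c0[0],c0[1],0]),C[2]])
    def res(s):
        out=[]
        for e in edges:
            d=ray(e); v=np.array([s[0],.016])-o; out.append(abs(v[0]*d[1]-v[1]*d[0])-.016)
        return out
    r=least_squares(res,[0.])
    th=[]
    for e in sw:
        d=ray(e); v=o-np.array([r.x[0],.016]); b=v@d; disc=b*b-v@v+.016**2
        q=v+d*(-b-np.sqrt(max(disc,0))); th.append(np.arctan2(q[0],q[1]))
    return r.x[0],r.fun,np.array(th),np.mean(th)
E
python3 - <<'E'
from h import *
p=optics.camera_params("wrist")
a=.322
print(pix2w(p,[[104,290],[471,290]],.016).round(4))
w=pix2w(p,[[104,290],[471,290]],.016);d=w[1]-w[0];print(np.arctan2(d[1],d[0]), np.linalg.norm(d),w.mean(0))
print(rollfit(p,[.559,.0865],a,[[300,262],[300,320]],[[300,288.5],[300,317.5]]))
E
```

```text
[[0.4688 0.0535 0.016 ]
 [0.6501 0.1155 0.016 ]]
0.3297084916570617 0.1916470376622858 [0.55943849 0.08450995 0.016     ]
(np.float64(-0.00228844064348726), array([-0.00124697, -0.00138236]), array([ 0.59036791, -0.38224637]), np.float64(0.10406076714900009))
```

```bash
python3 - <<'E'
from h import *
im=cv2.imread("pics/w5.png")[:,:,::-1]; crop(im,200,240,100,100,6,"c5")
t=optics.get_image("top"); crop(t,210,130,90,110,6,"t5"); print(optics.camera_params("wrist")['fx'])
E
```

```text
313.40002987624297
```

View pics/c5.png

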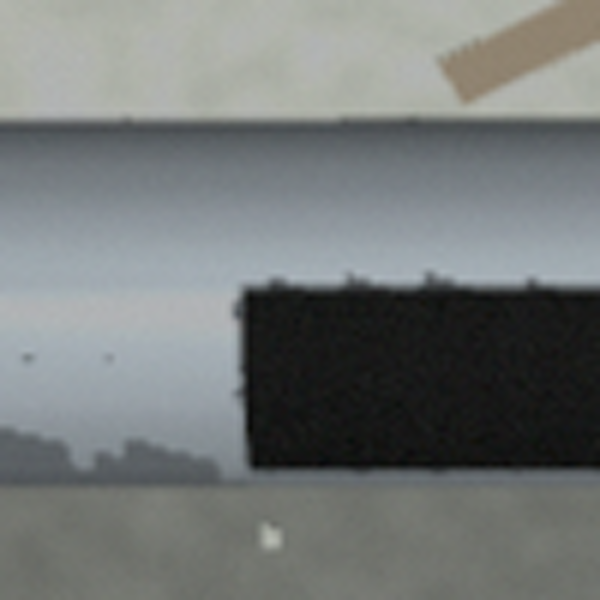

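View pics/t5.png

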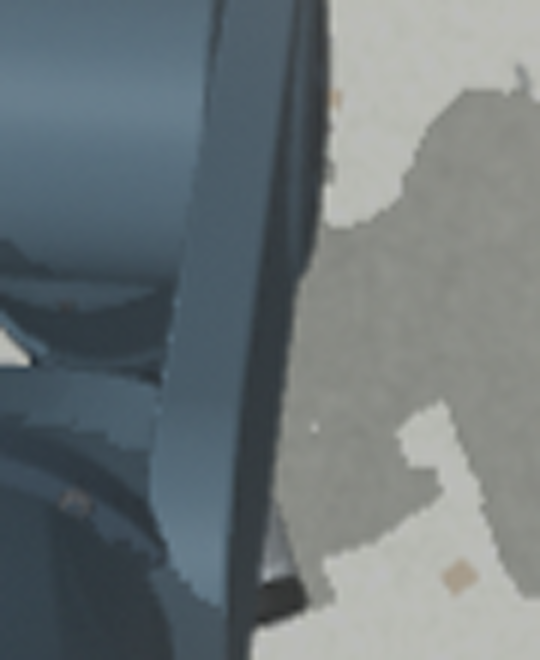

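```bash
python3 - <<'E'
from h import *
p=optics.camera_params("wrist")
for e0,e1 in((259.8,320.8),(259,322)):
  print(rollfit(p,[.559,.0865],.322,[[300,e0],[300,e1]],[[300,287.8],[300,318.0]]))
R=np.array(p['R']);C=-R.T@p['t'];print(C)
E
```

```text
(np.float64(-0.0018553921061511588), array([-0.00053762, -0.00059889]), array([ 0.58391603, -0.45935643]), np.float64(0.06227980024511959))
(np.float64(-0.0019155304098209458), array([-6.40683595e-05, -7.16299506e-05]), array([ 0.58717822, -0.45296506]), np.float64(0.06710657851877619))
[0.53226259 0.16497944 0.16100807]
```

```bash
python3 - <<'E'
from h import *
cmd([.5522,.2686,.10],down(1.504)); 
E
```

```text
t 4.5 shift [ 0.668  0.211 -0.33 ] turn [-0.012  0.004  0.496]
```

Call:
carry_out(targets=[{"tx": 0,"ty": 0,"tz": -0.2,"ax": 0,"ay": 0,"az": 0},{"tx": 0.2,"ty": 0.06,"tz": -0.3,"ax": 0,"ay": 0,"az": 0.1},{"tx": 0.45,"ty": 0.14,"tz": -0.33,"ax": -0.01,"ay": 0,"az": 0.3},{"tx": 0.668,"ty": 0.21,"tz": -0.33,"ax": -0.01,"ay": 0,"az": 0.5},{"tx": 0.668,"ty": 0.21,"tz": -0.33,"ax": -0.01,"ay": 0,"az": 0.5},{"tx": 0.668,"ty": 0.21,"tz": -0.33,"ax": -0.01,"ay": 0,"az": 0.5}])

```text
time_s: 5.25
tcp_pos: [0.551, 0.2684, 0.0987]
ee_rot: [-3.139, 0.004, 1.503]
wrist_force: [-0.1, -0.5, -0.2]
gripper_width: 0.998
```

```bash
python3 - <<'E'
from h import *
cmd([.5522,.2686,.04],down(1.504)); 
im=optics.get_image("wrist"); crop(im,0,0,560,420,1,"w6")
t=optics.get_image("top"); crop(t,210,130,90,110,6,"t6"); crop(t,0,0,560,420,1,"t6f")
E
```

```text
t 5.25 shift [0.002 0.005 0.235] turn [-0.003  0.005 -0.001]
```

View pics/w6.png

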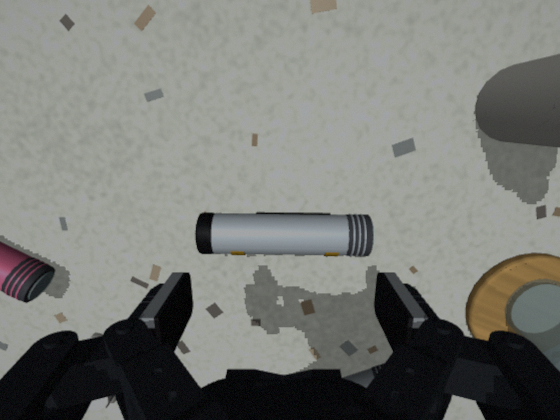

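View pics/t6.png

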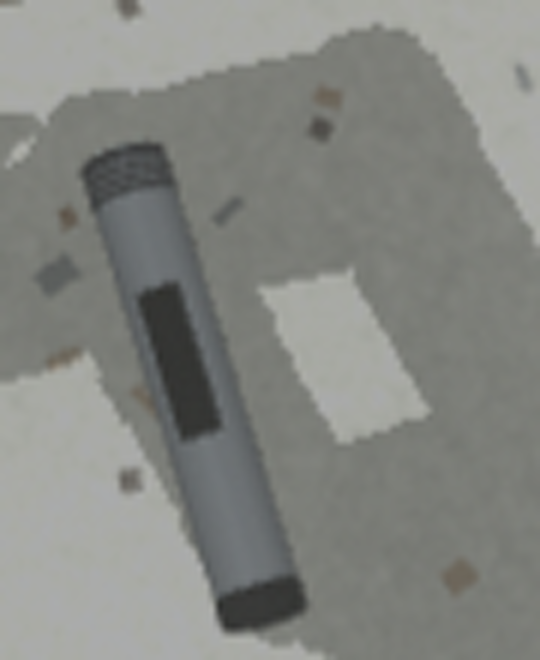

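```bash
python3 - <<'E'
from h import *
p=optics.camera_params("wrist")
w=pix2w(p,[[200,234],[370,235]],.016);d=w[1]-w[0];print(w.mean(0),np.linalg.norm(d),np.arctan2(d[1],d[0]))
w=pix2w(p,[[280,213],[280,256]],.016);print(w)
E
```

```text
[0.55270474 0.25796196 0.016     ] 0.1306023504301985 -0.07471528375804928
[[0.55013672 0.27542305 0.016     ]
 [0.54758531 0.24025349 0.016     ]]
```

Call:
carry_out(targets=[{"tx": 0,"ty": 0,"tz": 0.22,"ax": 0,"ay": 0,"az": 0},{"tx": 0,"ty": 0,"tz": 0.29,"ax": 0,"ay": 0,"az": 0},{"tx": 0,"ty": 0,"tz": 0.315,"ax": 0,"ay": 0,"az": 0},{"tx": 0,"ty": 0,"tz": 0.325,"ax": 0,"ay": 0,"az": 0},{"tx": 0,"ty": 0,"tz": 0.325,"ax": 0,"ay": 0,"az": 0}])

```text
time_s: 5.98
tcp_pos: [0.5525, 0.2672, 0.0193]
ee_rot: [3.141, 0.003, 1.5]
wrist_force: [-0.6, -0.2, 0.7]
gripper_width: 0.998
```

Call:
carry_out(targets=[{"tx": 0,"ty": 0,"tz": 0.009,"ax": 0,"ay": 0,"az": 0},{"tx": 0,"ty": 0,"tz": 0.009,"ax": 0,"ay": 0,"az": 0}])

```text
time_s: 6.22
tcp_pos: [0.5532, 0.2677, 0.0187]
ee_rot: [3.14, 0.002, 1.501]
wrist_force: [-3.1, 0.5, 6.4]
gripper_width: 0.999
```

Call:
carry_out(targets=[{"tx": -0.03,"ty": 0,"tz": 0.008,"ax": 0,"ay": 0,"az": 0},{"tx": -0.06,"ty": 0,"tz": 0.008,"ax": 0,"ay": 0,"az": 0},{"tx": -0.09,"ty": 0,"tz": 0.008,"ax": 0,"ay": 0,"az": 0},{"tx": -0.12,"ty": 0,"tz": 0.008,"ax": 0,"ay": 0,"az": 0},{"tx": -0.132,"ty": 0,"tz": 0.008,"ax": 0,"ay": 0,"az": 0}])

```text
time_s: 6.85
tcp_pos: [0.5508, 0.2351, 0.0185]
ee_rot: [3.14, 0.002, 1.501]
wrist_force: [-5.1, -0.3, 7.4]
gripper_width: 1.002
```

```bash
python3 - <<'E'
from h import *
im=optics.get_image("wrist"); crop(im,0,0,560,420,1,"w7")
s=sensors.sense();print(s['tcp_pos'],s['wrist_force'])
E
```

```text
[0.55083384 0.23478251 0.01839278] [-6.56055357 -0.89392794  8.29652322]
```

View pics/w7.png

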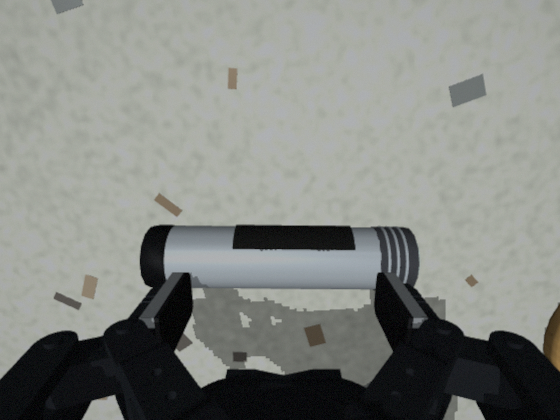

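```bash
python3 - <<'E'
from h import *
p=optics.camera_params("wrist")
print(rollfit(p,[.5505,.242],-.07,[[295,225.3],[295,288.8]],[[295,226],[295,249.3]]))
E
```

```text
(np.float64(0.002086690571028829), array([-0.00016754, -0.00018352]), array([1.64592919, 0.63852619]), np.float64(1.142227691302693))
```

Call:
carry_out(targets=[{"tx": 0,"ty": 0,"tz": -0.06,"ax": 0,"ay": 0,"az": 0},{"tx": 0.07,"ty": 0,"tz": -0.06,"ax": 0,"ay": 0,"az": 0},{"tx": 0.074,"ty": 0,"tz": -0.03,"ax": 0,"ay": 0,"az": 0},{"tx": 0.074,"ty": 0,"tz": 0.0,"ax": 0,"ay": 0,"az": 0},{"tx": 0.074,"ty": 0,"tz": 0.005,"ax": 0,"ay": 0,"az": 0},{"tx": 0.074,"ty": 0,"tz": 0.005,"ax": 0,"ay": 0,"az": 0}])

```text
time_s: 7.65
tcp_pos: [0.552, 0.254, 0.0182]
ee_rot: [3.141, 0.001, 1.501]
wrist_force: [-5.8, 2.7, 15.6]
gripper_width: 1.002
```

Call:
carry_out(targets=[{"tx": -0.03,"ty": 0,"tz": 0.004,"ax": 0,"ay": 0,"az": 0},{"tx": -0.06,"ty": 0,"tz": 0.005,"ax": 0,"ay": 0,"az": 0},{"tx": -0.09,"ty": 0,"tz": 0.006,"ax": 0,"ay": 0,"az": 0},{"tx": -0.12,"ty": 0,"tz": 0.006,"ax": 0,"ay": 0,"az": 0},{"tx": -0.138,"ty": 0,"tz": 0.006,"ax": 0,"ay": 0,"az": 0}])

```text
time_s: 8.28
tcp_pos: [0.5493, 0.2201, 0.0184]
ee_rot: [-3.141, 0.001, 1.501]
wrist_force: [-8.6, 0.5, 21.5]
gripper_width: 1.001
```

```bash
python3 - <<'E'
from h import *
im=optics.get_image("wrist"); crop(im,130,180,300,140,2.6,"w8")
s=sensors.sense();print(s['tcp_pos'],s['wrist_force'])
E
```

```text
[0.54921847 0.21958115 0.0183481 ] [-10.04871566  -0.37476117  22.83133925]
```

View pics/w8.png

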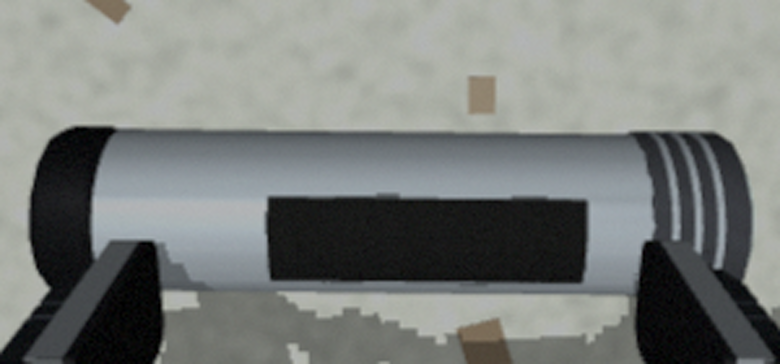

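```bash
python3 - <<'E'
from h import *
p=optics.camera_params("wrist")
print(rollfit(p,[.5495,.227],-.07,[[295,230.4],[295,291.9]],[[295,256.2],[295,288]]))
E
```

```text
(np.float64(-0.0004035484154173275), array([-0.00060764, -0.00066531]), array([ 0.5707319 , -0.47416287]), np.float64(0.048284513317902844))
```

Call:
carry_out(targets=[{"tx": 0,"ty": 0,"tz": -0.2,"ax": 0,"ay": 0,"az": 0},{"tx": 0.0,"ty": 0,"tz": -0.3,"ax": 0,"ay": 0,"az": -0.2},{"tx": 0.03,"ty": 0,"tz": -0.36,"ax": 0,"ay": 0,"az": -0.4},{"tx": 0.03,"ty": 0,"tz": -0.36,"ax": 0,"ay": 0,"az": -0.6},{"tx": 0.03,"ty": 0,"tz": -0.36,"ax": 0,"ay": 0,"az": -0.8},{"tx": 0.03,"ty": 0,"tz": -0.36,"ax": 0,"ay": 0,"az": -1},{"tx": 0.03,"ty": 0,"tz": -0.36,"ax": 0,"ay": 0,"az": -1}])

```text
time_s: 9.2
tcp_pos: [0.5492, 0.2269, 0.1071]
ee_rot: [-3.139, -0.0, 2.285]
wrist_force: [-0.0, -0.2, 0.7]
gripper_width: 0.998
```

Call:
carry_out(targets=[{"tx": 0,"ty": 0,"tz": 0,"ax": 0,"ay": 0,"az": -0.25},{"tx": 0,"ty": 0,"tz": 0,"ax": 0,"ay": 0,"az": -0.5},{"tx": 0,"ty": 0,"tz": 0,"ax": 0,"ay": 0,"az": -0.75},{"tx": 0,"ty": 0,"tz": 0,"ax": 0,"ay": 0,"az": -0.98},{"tx": 0,"ty": 0,"tz": 0,"ax": 0,"ay": 0,"az": -0.98},{"tx": 0,"ty": 0,"tz": 0,"ax": 0,"ay": 0,"az": -0.98}])

```text
time_s: 9.95
tcp_pos: [0.549, 0.2268, 0.1067]
ee_rot: [-3.14, -0.003, 3.05]
wrist_force: [0.8, -0.1, 0.1]
gripper_width: 1.001
```

```bash
python3 - <<'E'
from h import *
s=sensors.sense();print(s['tcp_pos'],s['ee_rot'],s['wrist_force'],s['joint_pos'])
im=optics.get_image("wrist"); crop(im,0,0,560,420,1,"w9")
t=optics.get_image("top"); crop(t,130,140,140,100,5,"t9")
E
```

```text
[0.5489833  0.22679413 0.10673897] [-3.13965820e+00 -2.57687805e-03  3.05002254e+00] [ 0.81067672 -0.07342825  0.10506566] [ 1.92738451e-01  3.61407513e-01  1.65207818e+00 -1.25319313e-03
  1.13112330e+00 -1.28595513e+00]
```

View pics/w9.png

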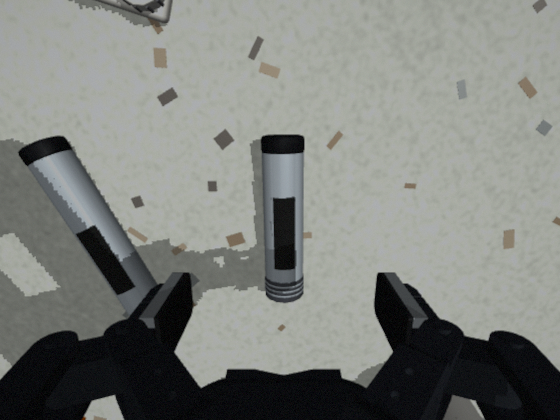

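View pics/t9.png

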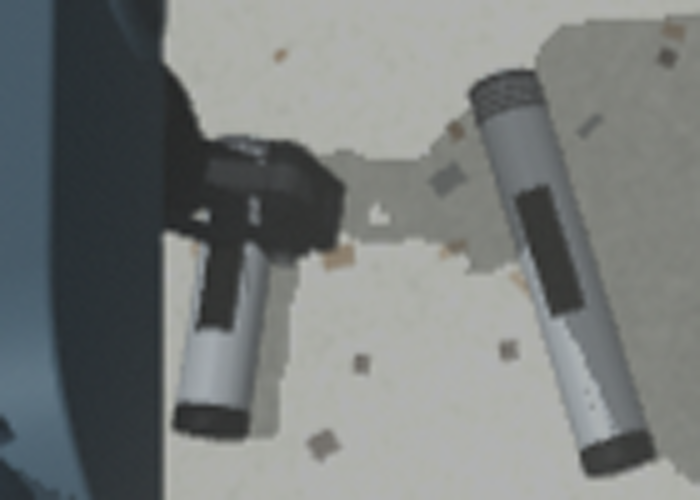

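```bash
python3 - <<'E'
from h import *
p=optics.camera_params("wrist")
print(pix2w(p,[[282.5,145],[284.3,290],[262.5,230],[302.5,230],[284,197],[284,269]],.016).round(4))
print(pix2w(p,[[284,197.5],[284,269.5]],.032).round(4))
p=optics.camera_params("top")
# long torch ends
f=lambda c:np.array(c)/5.+[130,140]-.4
w=pix2w(p,f([[470,95],[542,72],[655,455],[585,475]]),.016);a=(w[0]+w[1]-w[2]-w[3])/2
print(w.mean(0),np.linalg.norm(a),np.arctan2(a[1],a[0]))
E
```

```text
[[0.4915 0.2313 0.016 ]
 [0.6103 0.2221 0.016 ]
 [0.5556 0.2096 0.016 ]
 [0.5583 0.2411 0.016 ]
 [0.5304 0.2289 0.016 ]
 [0.5909 0.2236 0.016 ]]
[[0.527  0.2292 0.032 ]
 [0.5834 0.2242 0.032 ]]
[0.55838113 0.08510733 0.016     ] 0.175623129282397 0.31856211852344357
```

```bash
python3 - <<'E'
from h import *
cmd([.555,.2256,.003],down(3.065))
E
```

```text
t 10.05 shift [-0.025 -0.002  0.416] turn [-0.002 -0.003 -0.017]
```

Call:
carry_out(targets=[{"tx": -0.025,"ty": -0.002,"tz": 0.2,"ax": 0,"ay": 0,"az": -0.018},{"tx": -0.025,"ty": -0.002,"tz": 0.35,"ax": 0,"ay": 0,"az": -0.018},{"tx": -0.025,"ty": -0.002,"tz": 0.405,"ax": 0,"ay": 0,"az": -0.018},{"tx": -0.025,"ty": -0.002,"tz": 0.416,"ax": 0,"ay": 0,"az": -0.018},{"tx": -0.025,"ty": -0.002,"tz": 0.416,"ax": 0,"ay": 0,"az": -0.018}])

```text
time_s: 10.68
tcp_pos: [0.5562, 0.2259, 0.0043]
ee_rot: [-3.14, -0.0, 3.065]
wrist_force: [0.1, 0.2, 0.4]
gripper_width: 1.001
```

```bash
python3 - <<'E'
from h import *
cmd([.555,.2256,.003],down(3.065))
im=optics.get_image("wrist"); crop(im,0,0,560,420,1,"w10")
p=optics.camera_params("wrist")
E
```

```text
t 10.68 shift [ 0.005 -0.002  0.005] turn [-0.002 -0.     0.   ]
```

View pics/w10.png

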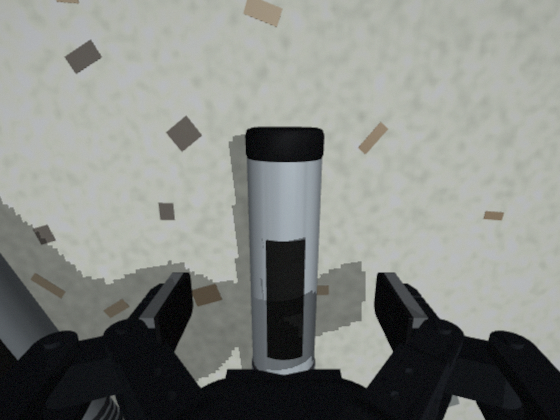

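Call:
carry_out(targets=[{"tx": 0.005,"ty": 0,"tz": 0.005,"ax": 0,"ay": 0,"az": 0},{"tx": 0.005,"ty": 0,"tz": 0.005,"ax": 0,"ay": 0,"az": 0},{"tx": 0.005,"ty": 0,"tz": 0.005,"ax": 0,"ay": 0,"az": 0},{"tx": 0.005,"ty": 0,"tz": 0.005,"ax": 0,"ay": 0,"az": 0},{"tx": 0.005,"ty": 0,"tz": 0.005,"ax": 0,"ay": 0,"az": 0},{"tx": 0.005,"ty": 0,"tz": 0.005,"ax": 0,"ay": 0,"az": 0}], gripper=1, squeeze=60)

```text
time_s: 11.48
tcp_pos: [0.5556, 0.2261, 0.004]
ee_rot: [-3.141, 0.001, 3.065]
wrist_force: [-1.1, -0.6, 6.4]
gripper_width: 0.35
```

```bash
python3 - <<'E'
from h import *
s=sensors.sense();print(s['tcp_pos'],s['ee_rot'],s['wrist_force'],s['gripper_width'])
im=optics.get_image("wrist"); crop(im,0,0,560,420,1,"w11")
E
```

```text
[0.5555848  0.22610243 0.00403659] [-3.14075663e+00  1.26857164e-03  3.06540580e+00] [-1.07229861 -0.56895862  6.35825498] 0.3500799084737489
```

View pics/w11.png

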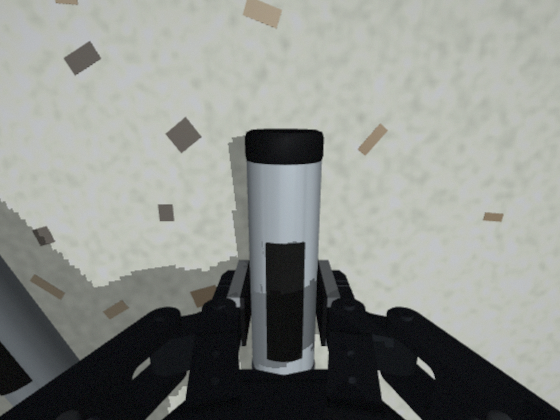

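```bash
python3 - <<'E'
from h import *
cmd([.518,-.0,.13],down(3.06))
cmd([.518,-.3087,.13],down(3.051))
E
```

```text
t 11.52 shift [ 0.08  -0.914 -0.503] turn [-0.001  0.002  0.007]
t 11.52 shift [-0.014 -2.145 -0.502] turn [-0.001  0.002  0.018]
```

Call:
carry_out(targets=[{"tx": 0,"ty": 0,"tz": -0.1,"ax": 0,"ay": 0,"az": 0},{"tx": 0,"ty": 0,"tz": -0.3,"ax": 0,"ay": 0,"az": 0},{"tx": 0.01,"ty": -0.15,"tz": -0.5,"ax": 0,"ay": 0,"az": 0.007},{"tx": 0.03,"ty": -0.4,"tz": -0.5,"ax": 0,"ay": 0,"az": 0.007},{"tx": 0.05,"ty": -0.65,"tz": -0.5,"ax": 0,"ay": 0,"az": 0.007},{"tx": 0.08,"ty": -0.9,"tz": -0.5,"ax": 0,"ay": 0,"az": 0.007},{"tx": 0.08,"ty": -1,"tz": -0.5,"ax": 0,"ay": 0,"az": 0.007}])

```text
time_s: 12.4
tcp_pos: [0.5153, -0.0243, 0.1289]
ee_rot: [-3.14, 0.0, 3.057]
wrist_force: [-0.5, -0.4, -1.5]
gripper_width: 0.349
```

```bash
python3 - <<'E'
from h import *
cmd([.518,-.3087,.13],down(3.051))
E
```

```text
t 12.4 shift [-0.107 -1.133 -0.003] turn [-0.002  0.001  0.008]
```

Call:
carry_out(targets=[{"tx": -0.03,"ty": -0.25,"tz": 0,"ax": 0,"ay": 0,"az": 0.004},{"tx": -0.05,"ty": -0.5,"tz": 0,"ax": 0,"ay": 0,"az": 0.008},{"tx": -0.08,"ty": -0.75,"tz": 0,"ax": 0,"ay": 0,"az": 0.008},{"tx": -0.1,"ty": -1,"tz": 0,"ax": 0,"ay": 0,"az": 0.008},{"tx": -0.1,"ty": -1,"tz": 0,"ax": 0,"ay": 0,"az": 0.008}])

```text
time_s: 13.02
tcp_pos: [0.5185, -0.2799, 0.129]
ee_rot: [-3.139, 0.001, 3.046]
wrist_force: [0.1, 0.5, -2.4]
gripper_width: 0.351
```

```bash
python3 - <<'E'
from h import *
cmd([.518,-.3087,.09],down(3.051))
im=optics.get_image("wrist"); crop(im,0,0,560,420,1,"w12")
im=optics.get_image("scene"); crop(im,80,200,180,150,4,"s12")
E
```

```text
t 13.02 shift [-0.009 -0.114  0.156] turn [-0.003  0.001 -0.007]
```

View pics/w12.png

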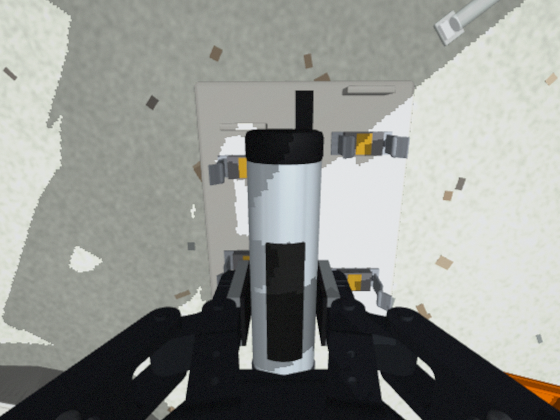

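View pics/s12.png

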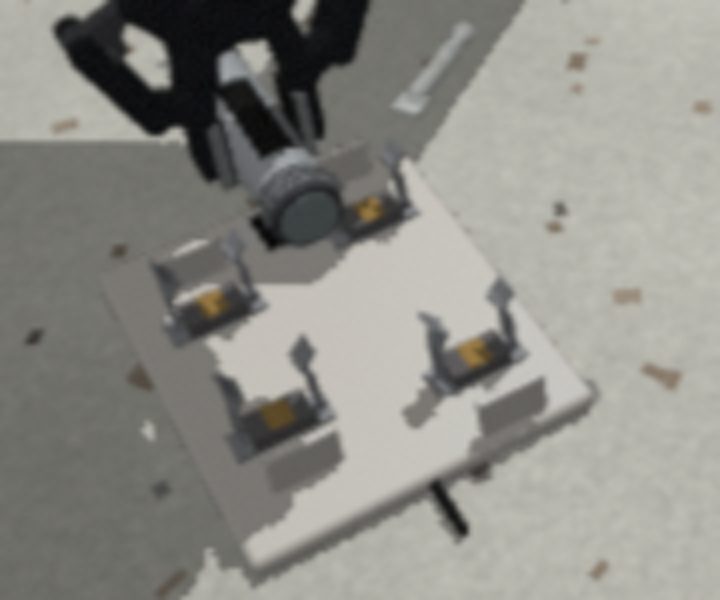

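```bash
python3 - <<'E'
from h import *
im=cv2.imread("pics/w12.png")[:,:,::-1]; crop(im,190,70,240,250,3,"c12")
p=optics.camera_params("wrist")
w=pix2w(p,[[364,143.5],[355.5,281.5]],.022);print(w,w.mean(0))
E
```

```text
[[ 0.46680542 -0.2082078   0.022     ]
 [ 0.58610216 -0.21767948  0.022     ]] [ 0.52645379 -0.21294364  0.022     ]
```

View pics/c12.png

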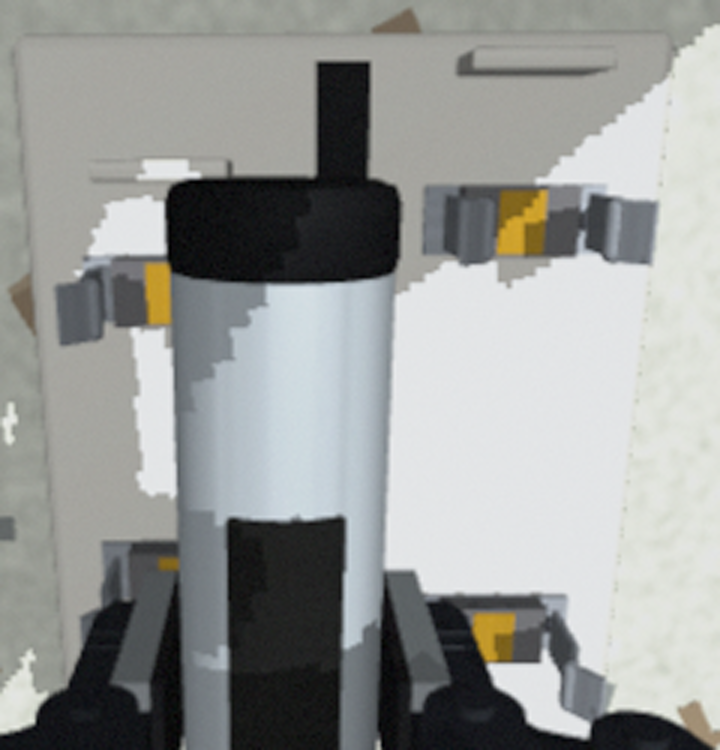

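Call:
carry_out(targets=[{"tx": -0.009,"ty": -0.08,"tz": 0.0,"ax": 0,"ay": 0,"az": -0.007},{"tx": -0.009,"ty": -0.114,"tz": 0.0,"ax": 0,"ay": 0,"az": -0.007},{"tx": -0.009,"ty": -0.114,"tz": 0.0,"ax": 0,"ay": 0,"az": -0.007},{"tx": -0.009,"ty": -0.114,"tz": 0.0,"ax": 0,"ay": 0,"az": -0.007}])

```text
time_s: 13.62
tcp_pos: [0.518, -0.3039, 0.1284]
ee_rot: [3.141, -0.001, 3.055]
wrist_force: [0.7, 0.9, -1.3]
gripper_width: 0.354
```

```bash
python3 - <<'E'
from h import *
p=optics.camera_params("wrist"); s=sensors.sense(); print(s['tcp_pos'],s['ee_rot'],abs(s['joint_velocities']).max())
im=optics.get_image("wrist"); q=optics.camera_params("wrist"); print(np.abs(np.array(p['t'])-q['t']).max())
crop(im,190,50,240,250,3,"c13")
np.save("p13.npy",p,allow_pickle=True)
t=optics.get_image("top"); crop(t,350,140,110,130,5,"t13")
E
```

```text
[ 0.51803663 -0.30389657  0.12836675] [ 3.14129749e+00 -8.48863900e-04  3.05456106e+00] 0.003446580467011259
4.193448192735261e-05
```

View pics/c13.png

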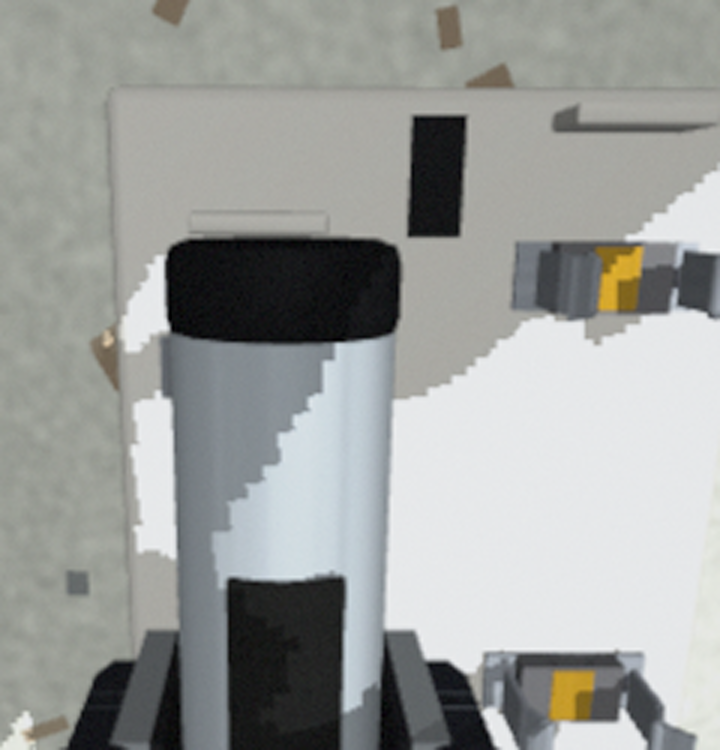

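View pics/t13.png

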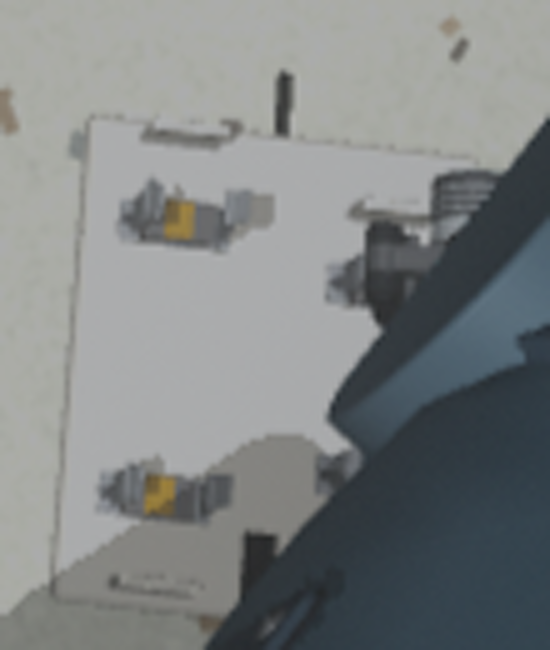

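```bash
python3 - <<'E'
from h import *
p=np.load("p13.npy",allow_pickle=True).item()
f=lambda c:np.array(c)/3.+[190,50]-.33
w=pix2w(p,f([[621,278],[574,697]]),.022);print("long",w.round(4),w.mean(0).round(4))
print("corner",pix2w(p,f([[112,90]]),.012).round(4))
print("stop",pix2w(p,f([[190,213],[328,213]]),.034).round(4))
c=np.array([.5222,-.2629]);a=-.0907;ux=np.array([np.cos(a),np.sin(a)]);uy=np.array([-np.sin(a),np.cos(a)])
print("pred corner",c-.107*ux-.086*uy)
print(optics.camera_params("wrist")['R'])
E
```

```text
long [[ 0.4673 -0.2112  0.022 ]
 [ 0.5878 -0.2227  0.022 ]] [ 0.5276 -0.2169  0.022 ]
corner [[ 0.4103 -0.3377  0.012 ]]
stop [[ 0.4419 -0.3193  0.034 ]
 [ 0.4447 -0.2861  0.034 ]]
pred corner [ 0.40785031 -0.3388549 ]
[[ 8.57382240e-02  9.96317629e-01 -3.73446415e-04]
 [ 9.52394719e-01 -8.18483558e-02  2.93675237e-01]
 [ 2.92563250e-01 -2.55348617e-02 -9.55905181e-01]]
```

```bash
python3 - <<'E'
from h import *
cmd([.5187,-.3085,.085],down(3.049))
E
```

```text
t 13.72 shift [-0.004 -0.018  0.174] turn [ 0.    -0.001  0.007]
```

Call:
carry_out(targets=[{"tx": -0.004,"ty": -0.018,"tz": 0.1,"ax": 0,"ay": 0,"az": 0.007},{"tx": -0.004,"ty": -0.018,"tz": 0.16,"ax": 0,"ay": 0,"az": 0.007},{"tx": -0.004,"ty": -0.018,"tz": 0.174,"ax": 0,"ay": 0,"az": 0.007},{"tx": -0.004,"ty": -0.018,"tz": 0.174,"ax": 0,"ay": 0,"az": 0.007}])

```text
time_s: 14.22
tcp_pos: [0.5187, -0.3083, 0.0849]
ee_rot: [3.141, -0.001, 3.049]
wrist_force: [0.3, -0.2, -0.5]
gripper_width: 0.355
```

```bash
python3 - <<'E'
from h import *
cmd([.5187,-.3085,.050],down(3.049))
im=optics.get_image("wrist"); crop(im,150,50,260,230,3,"c14")
im=optics.get_image("scene"); crop(im,80,200,160,140,4,"s14")
E
```

```text
t 14.22 shift [-0.    -0.001  0.14 ] turn [ 0.    -0.001  0.   ]
```

View pics/c14.png

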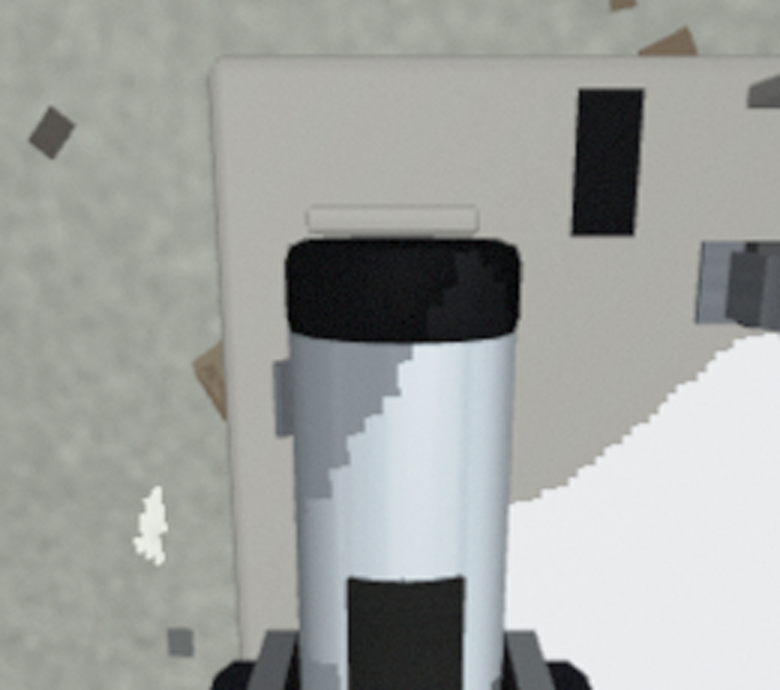

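View pics/s14.png

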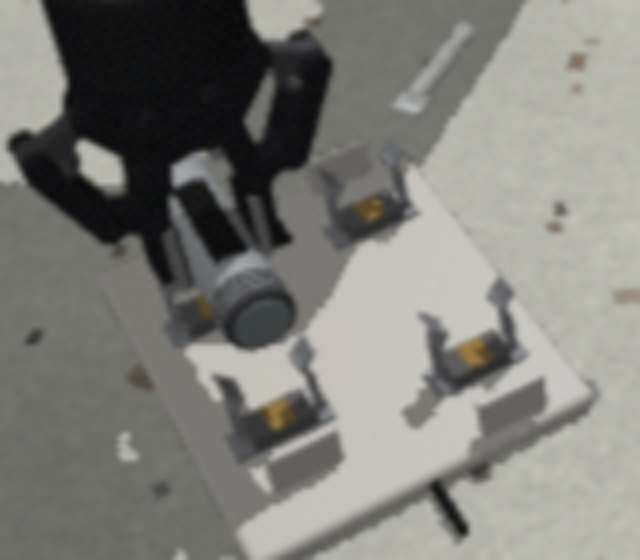

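```bash
python3 - <<'E'
from h import *
p=optics.camera_params("wrist")
c=np.array([.5187,-.3085]);a=-.0925;ux=np.array([np.cos(a),np.sin(a)]);uy=np.array([-np.sin(a),np.cos(a)])
f=lambda c:np.array(c)/3.+[150,50]-.33
def loc(w): return [ ((q[:2]-c)@ux, (q[:2]-c)@uy) for q in w]
print(np.round(loc(pix2w(p,f([[307,207],[478,207]]),.034)),4))
for z in(.04,.056): print(np.round(loc(pix2w(p,f([[275,400]]),z)),4))
p=np.load("p13.npy",allow_pickle=True).item()
f=lambda c:np.array(c)/3.+[190,50]-.33
c=c+.092*uy
for z in(.022,.056): print(np.round(loc(pix2w(p,f([[514,280],[537,280],[600,280],[680,280]]),z)),4))
E
```

```text
[[-0.0752 -0.0188]
 [-0.0752  0.0149]]
[[-0.0378 -0.0258]]
[[-0.0409 -0.0236]]
[[-0.0595 -0.0275]
 [-0.0595 -0.0216]
 [-0.0596 -0.0053]
 [-0.0597  0.0154]]
[[-0.0617 -0.0357]
 [-0.0617 -0.0306]
 [-0.0618 -0.0165]
 [-0.0619  0.0013]]
```

Call:
carry_out(targets=[{"tx": 0,"ty": -0.003,"tz": 0.08,"ax": 0,"ay": 0,"az": 0},{"tx": 0,"ty": -0.003,"tz": 0.13,"ax": 0,"ay": 0,"az": 0},{"tx": 0,"ty": -0.003,"tz": 0.15,"ax": 0,"ay": 0,"az": 0},{"tx": 0,"ty": -0.003,"tz": 0.16,"ax": 0,"ay": 0,"az": 0}])

```text
time_s: 14.82
tcp_pos: [0.5192, -0.3099, 0.046]
ee_rot: [-3.141, 0.0, 3.049]
wrist_force: [-2.0, 0.9, 8.3]
gripper_width: 0.351
```

Call:
carry_out(targets=[{"tx": 0,"ty": 0,"tz": 0.03,"ax": 0,"ay": 0,"az": 0},{"tx": 0,"ty": 0,"tz": 0.05,"ax": 0,"ay": 0,"az": 0},{"tx": 0,"ty": 0,"tz": 0.07,"ax": 0,"ay": 0,"az": 0},{"tx": 0,"ty": 0,"tz": 0.08,"ax": 0,"ay": 0,"az": 0},{"tx": 0,"ty": 0,"tz": 0.08,"ax": 0,"ay": 0,"az": 0}])

```text
time_s: 15.45
tcp_pos: [0.5192, -0.3099, 0.026]
ee_rot: [-3.141, 0.0, 3.049]
wrist_force: [-0.2, 0.5, 2.6]
gripper_width: 0.35
```

```bash
python3 - <<'E'
from h import *
s=sensors.sense();print(s['tcp_pos'],s['ee_rot'],s['wrist_force'],s['gripper_width'])
im=optics.get_image("wrist"); crop(im,150,50,260,230,3,"c15")
im=optics.get_image("scene"); crop(im,80,200,160,140,4,"s15")
E
```

```text
[ 0.51920551 -0.30985544  0.02603948] [-3.14088406e+00  1.35652704e-04  3.04939301e+00] [-0.24662872  0.52393971  2.58983662] 0.35037719446454735
```

View pics/c15.png

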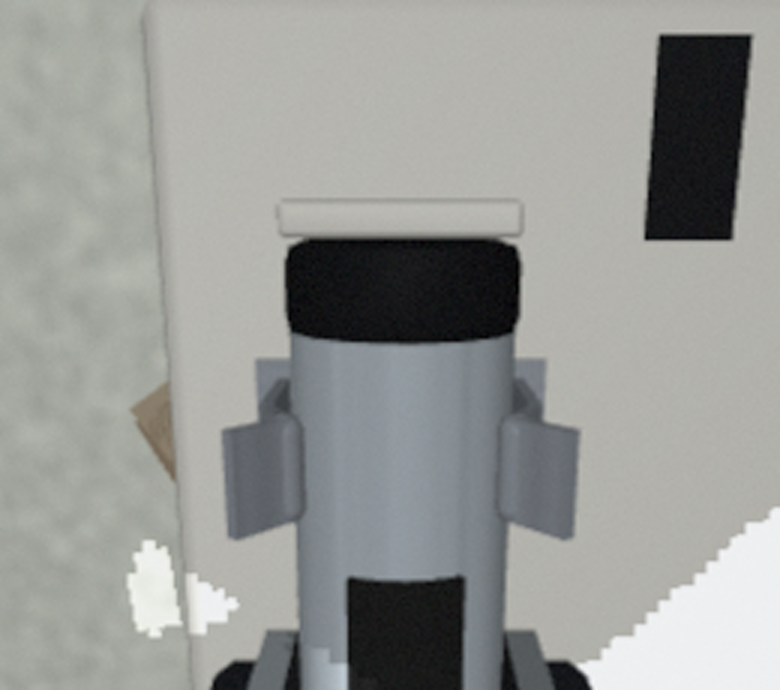

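View pics/s15.png

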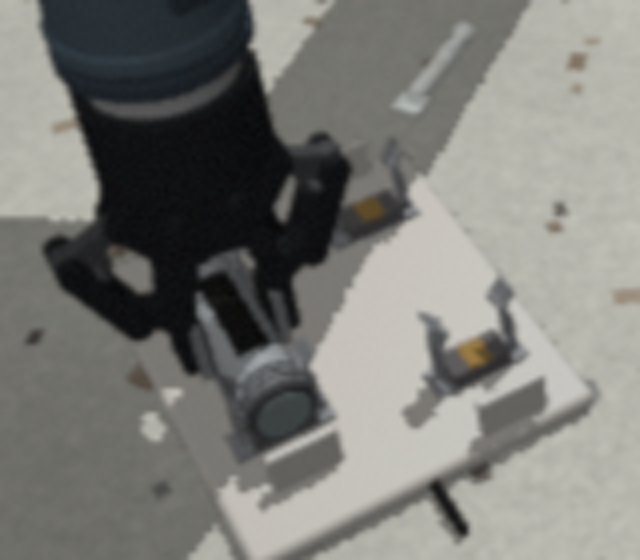

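Call:
carry_out(targets=[{"tx": 0,"ty": 0,"tz": 0.006,"ax": 0,"ay": 0,"az": 0},{"tx": 0,"ty": 0,"tz": 0.01,"ax": 0,"ay": 0,"az": 0}])

```text
time_s: 15.8
tcp_pos: [0.5193, -0.3099, 0.0258]
ee_rot: [-3.141, -0.0, 3.05]
wrist_force: [-7.5, 7.4, 26.6]
gripper_width: 0.352
```

Call:
carry_out(targets=[{"tx": 0,"ty": 0,"tz": -0.004,"ax": 0,"ay": 0,"az": 0},{"tx": 0,"ty": 0,"tz": -0.004,"ax": 0,"ay": 0,"az": 0},{"tx": 0,"ty": 0,"tz": -0.004,"ax": 0,"ay": 0,"az": 0},{"tx": 0,"ty": 0,"tz": -0.004,"ax": 0,"ay": 0,"az": 0}], gripper=-0.2)

```text
time_s: 16.3
tcp_pos: [0.519, -0.3097, 0.0264]
ee_rot: [-3.141, -0.001, 3.05]
wrist_force: [0.1, 0.5, 0.1]
gripper_width: 0.6
```

Call:
carry_out(targets=[{"tx": 0,"ty": 0,"tz": -0.1,"ax": 0,"ay": 0,"az": 0},{"tx": 0,"ty": 0,"tz": -0.3,"ax": 0,"ay": 0,"az": 0},{"tx": 0,"ty": 0,"tz": -0.4,"ax": 0,"ay": 0,"az": 0},{"tx": 0,"ty": 0,"tz": -0.4,"ax": 0,"ay": 0,"az": 0}])

```text
time_s: 16.8
tcp_pos: [0.5205, -0.3109, 0.1288]
ee_rot: [-3.138, 0.003, 3.05]
wrist_force: [-0.5, 0.6, -0.9]
gripper_width: 0.603
```

```bash
python3 - <<'E'
from h import *
im=optics.get_image("wrist"); crop(im,0,0,560,420,1,"w16")
im=optics.get_image("scene"); crop(im,80,200,160,140,4,"s16")
cmd([.5584,.0849,.12],down(.3186)); cmd([.5584,.0849,.12],down(.3186+np.pi))
print(sensors.sense()['joint_pos'])
E
```

```text
t 16.9 shift [-0.013  1.585  0.022] turn [-3.000e-03 -1.000e-03  3.477e+00]
t 16.9 shift [-0.013  1.585  0.022] turn [ 0.001 -0.002 -0.523]
[-7.33648276e-01  3.55992495e-01  1.61619118e+00 -8.75014531e-04
  1.17095667e+00 -2.21214099e+00]
```

View pics/w16.png

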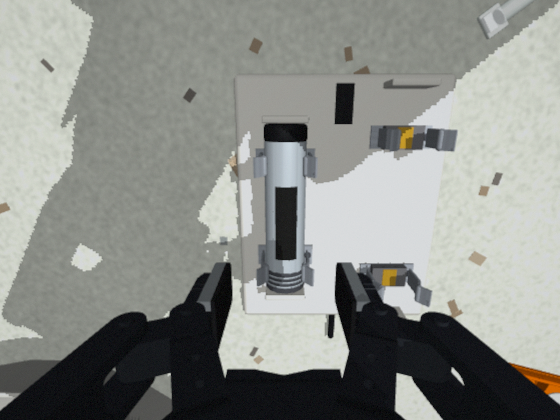

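View pics/s16.png

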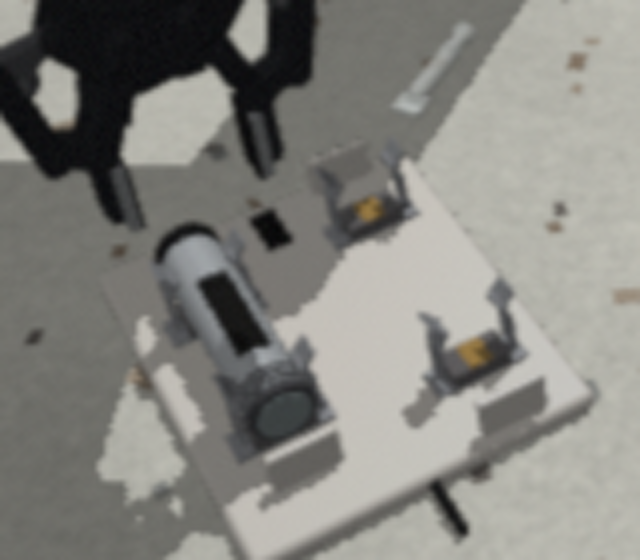

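Call:
carry_out(targets=[{"tx": 0,"ty": 0.25,"tz": 0,"ax": 0,"ay": 0,"az": -0.1},{"tx": 0,"ty": 0.5,"tz": 0,"ax": 0,"ay": 0,"az": -0.2},{"tx": 0,"ty": 0.75,"tz": 0,"ax": 0,"ay": 0,"az": -0.3},{"tx": -0.01,"ty": 1,"tz": 0.02,"ax": 0,"ay": 0,"az": -0.4},{"tx": -0.01,"ty": 1,"tz": 0.02,"ax": 0,"ay": 0,"az": -0.52}])

```text
time_s: 17.52
tcp_pos: [0.5424, -0.0556, 0.1179]
ee_rot: [3.137, -0.005, -2.817]
wrist_force: [-0.0, -1.6, 0.0]
gripper_width: 0.598
```

```bash
python3 - <<'E'
from h import *
cmd([.5584,.0849,.107],down(.3186+np.pi))
E
```

```text
t 17.52 shift [-0.24   0.512  0.045] turn [ 0.006 -0.006  0.008]
```

Call:
carry_out(targets=[{"tx": -0.1,"ty": 0.25,"tz": 0.04,"ax": 0,"ay": 0,"az": 0.008},{"tx": -0.24,"ty": 0.51,"tz": 0.04,"ax": 0.006,"ay": -0.006,"az": 0.008},{"tx": -0.24,"ty": 0.512,"tz": 0.04,"ax": 0.006,"ay": -0.006,"az": 0.008},{"tx": -0.24,"ty": 0.512,"tz": 0.04,"ax": 0.006,"ay": -0.006,"az": 0.008}], gripper=-1)

```text
time_s: 18.02
tcp_pos: [0.5568, 0.0866, 0.1061]
ee_rot: [3.14, -0.004, -2.82]
wrist_force: [-0.3, -0.8, 0.6]
gripper_width: 0.999
```

```bash
python3 - <<'E'
from h import *
s=sensors.sense();print(s['tcp_pos'],s['ee_rot'],abs(s['joint_velocities']).max())
p=optics.camera_params("wrist");np.save("p17.npy",p,allow_pickle=True)
im=optics.get_image("wrist"); crop(im,0,0,560,420,1,"w17"); crop(im,220,150,130,180,4,"c17")
E
```

```text
[0.55678904 0.08660221 0.10613524] [ 3.14015339 -0.00374365 -2.81968879] 0.04777512767665403
```

View pics/w17.png

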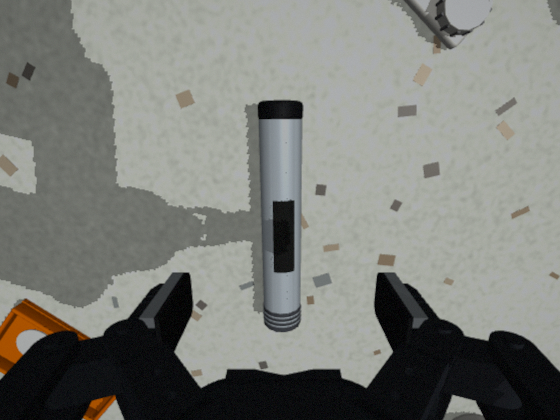

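View pics/c17.png

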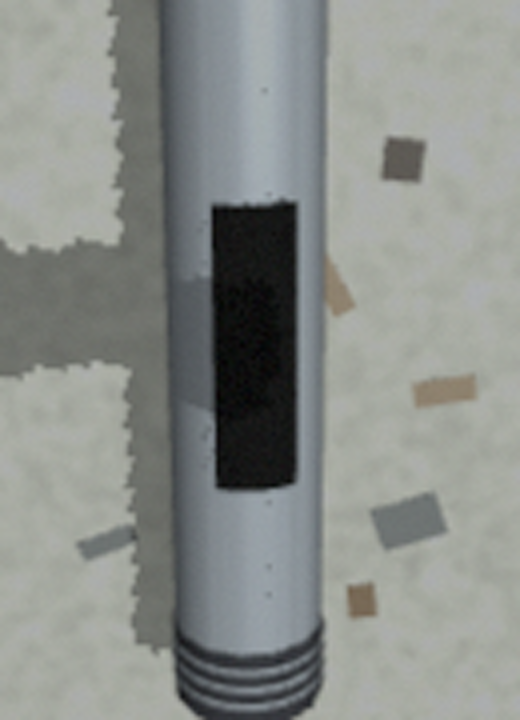

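```bash
python3 - <<'E'
from h import *
p=np.load("p17.npy",allow_pickle=True).item()
f=lambda c:np.array(c)/4.+[220,150]-.4
w=pix2w(p,f([[255.5,204],[256.5,489]]),.032);print(w,w.mean(0)); 
w=pix2w(p,f([[160,50],[327,50],[174,600],[323.5,600]]),.016);m=[(w[0]+w[1])/2,(w[2]+w[3])/2];print(m);d=m[1]-m[0];yaw=np.arctan2(d[1],d[0]);print(yaw)
# point on axis nearest switch centre
sw=pix2w(p,f([[256,346.5]]),.032)[0]; u=d/np.linalg.norm(d); c=m[0]+u*((sw-m[0])@u); print(c)
cmd([c[0],c[1],.003],down(yaw+np.pi))
E
```

```text
[[0.53742517 0.08026523 0.032     ]
 [0.59056722 0.09826951 0.032     ]] [0.5639962  0.08926737 0.032     ]
[array([0.51413285, 0.07016407, 0.016     ]), array([0.62331757, 0.10757278, 0.016     ])]
0.33008385226337156
[0.56368123 0.08714026 0.016     ]
t 18.08 shift [-0.029 -0.002  0.414] turn [ 0.001 -0.004 -0.012]
```

```bash
python3 - <<'E'
from h import *
p=np.load("p17.npy",allow_pickle=True).item()
t=[pix2w(p,[[281,101]],z)[0] for z in(.016,.032)]; fr=pix2w(p,[[282.5,331]],.032)[0]
u=np.array([np.cos(.325),np.sin(.325),0])
print([x@u for x in t],fr@u, np.array([.5637,.0871,0])@u, [((x+fr)/2) for x in t])
E
```

```text
[np.float64(0.46721514102179745), np.float64(0.4681624396115555)] 0.6442275826902762 0.5620025097281764 [array([0.557546  , 0.08569288, 0.024     ]), array([0.55798185, 0.08588271, 0.032     ])]
```

```bash
python3 - <<'E'
from h import *
cmd([.5587,.0854,.004],down(.327+np.pi))
E
```

```text
t 18.08 shift [-0.008 -0.002  0.41 ] turn [ 0.001 -0.004 -0.008]
```

Call:
carry_out(targets=[{"tx": -0.008,"ty": -0.002,"tz": 0.2,"ax": 0,"ay": -0.004,"az": -0.008},{"tx": -0.008,"ty": -0.002,"tz": 0.35,"ax": 0,"ay": -0.004,"az": -0.008},{"tx": -0.008,"ty": -0.002,"tz": 0.4,"ax": 0,"ay": -0.004,"az": -0.008},{"tx": -0.008,"ty": -0.002,"tz": 0.41,"ax": 0,"ay": -0.004,"az": -0.008},{"tx": -0.008,"ty": -0.002,"tz": 0.412,"ax": 0,"ay": -0.004,"az": -0.008}])

```text
time_s: 18.7
tcp_pos: [0.5599, 0.085, 0.0047]
ee_rot: [3.142, 0.002, -2.815]
wrist_force: [-0.1, 0.1, -0.2]
gripper_width: 1.0
```

```bash
python3 - <<'E'
from h import *
cmd([.5587,.0854,.004],down(.327+np.pi))
im=optics.get_image("wrist"); crop(im,0,0,560,420,1,"w18")
E
```

```text
t 18.7 shift [0.004 0.003 0.003] turn [ 0.     0.002 -0.001]
```

View pics/w18.png

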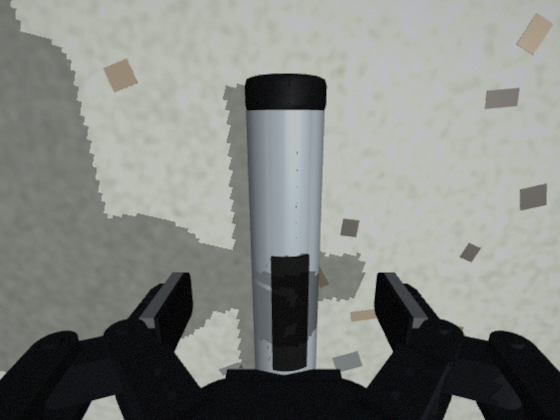

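Call:
carry_out(targets=[{"tx": 0.004,"ty": 0.003,"tz": 0.003,"ax": 0,"ay": 0,"az": 0},{"tx": 0.004,"ty": 0.003,"tz": 0.003,"ax": 0,"ay": 0,"az": 0},{"tx": 0.004,"ty": 0.003,"tz": 0.003,"ax": 0,"ay": 0,"az": 0},{"tx": 0.004,"ty": 0.003,"tz": 0.003,"ax": 0,"ay": 0,"az": 0},{"tx": 0.004,"ty": 0.003,"tz": 0.003,"ax": 0,"ay": 0,"az": 0},{"tx": 0.004,"ty": 0.003,"tz": 0.003,"ax": 0,"ay": 0,"az": 0}], gripper=1, squeeze=60)

```text
time_s: 19.5
tcp_pos: [0.5593, 0.0856, 0.0048]
ee_rot: [-3.141, 0.003, -2.815]
wrist_force: [-1.5, 0.3, 5.9]
gripper_width: 0.354
```

```bash
python3 - <<'E'
from h import *
im=optics.get_image("wrist"); crop(im,200,50,180,350,2,"c19")
s=sensors.sense();print(s['tcp_pos'],s['ee_rot'],s['wrist_force'])
cmd([.527,-.217,.13],down(3.049))
E
```

```text
[0.55929609 0.08555927 0.00484608] [-3.14119629e+00  2.86450553e-03 -2.81496625e+00] [-2.16666561 -0.11751626  5.29790643]
t 19.55 shift [ 0.509 -1.105 -0.502] turn [0.    0.004 0.534]
```

View pics/c19.png

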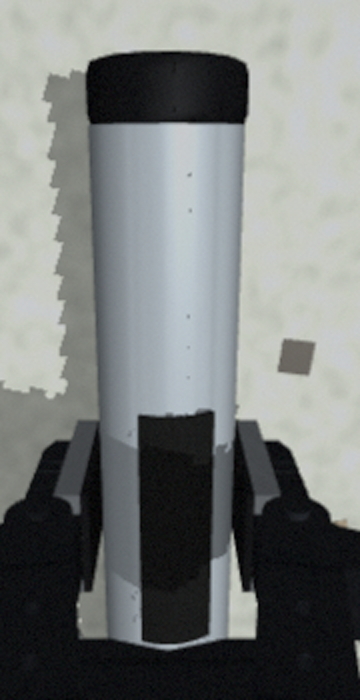

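Call:
carry_out(targets=[{"tx": 0,"ty": 0,"tz": -0.1,"ax": 0,"ay": 0,"az": 0},{"tx": 0,"ty": 0,"tz": -0.3,"ax": 0,"ay": 0,"az": 0},{"tx": 0.1,"ty": -0.2,"tz": -0.5,"ax": 0,"ay": 0,"az": 0.1},{"tx": 0.2,"ty": -0.45,"tz": -0.5,"ax": 0,"ay": 0,"az": 0.25},{"tx": 0.3,"ty": -0.7,"tz": -0.5,"ax": 0,"ay": 0,"az": 0.4},{"tx": 0.45,"ty": -0.95,"tz": -0.5,"ax": 0,"ay": 0,"az": 0.53},{"tx": 0.5,"ty": -1,"tz": -0.5,"ax": 0,"ay": 0,"az": 0.53},{"tx": 0.5,"ty": -1,"tz": -0.5,"ax": 0,"ay": 0,"az": 0.53}])

```text
time_s: 20.55
tcp_pos: [0.5196, -0.1945, 0.1292]
ee_rot: [3.141, 0.002, 3.047]
wrist_force: [0.5, 0.4, -2.8]
gripper_width: 0.351
```

```bash
python3 - <<'E'
from h import *
R=Ro.from_rotvec([.1*np.cos(-.0925),.1*np.sin(-.0925),0]).as_matrix()@down(3.049)
cmd([.527,-.2165,.12],R)
E
```

```text
t 20.55 shift [-0.038 -0.085  0.037] turn [-0.127  0.003 -0.002]
```

Call:
carry_out(targets=[{"tx": -0.03,"ty": -0.06,"tz": 0.02,"ax": -0.06,"ay": 0,"az": -0.002},{"tx": -0.038,"ty": -0.085,"tz": 0.037,"ax": -0.127,"ay": 0.003,"az": -0.002},{"tx": -0.038,"ty": -0.085,"tz": 0.1,"ax": -0.127,"ay": 0.003,"az": -0.002},{"tx": -0.038,"ty": -0.085,"tz": 0.15,"ax": -0.127,"ay": 0.003,"az": -0.002},{"tx": -0.038,"ty": -0.085,"tz": 0.16,"ax": -0.127,"ay": 0.003,"az": -0.002},{"tx": -0.038,"ty": -0.085,"tz": 0.16,"ax": -0.127,"ay": 0.003,"az": -0.002}])

```text
time_s: 21.3
tcp_pos: [0.5271, -0.2157, 0.0889]
ee_rot: [3.041, -0.001, 3.05]
wrist_force: [0.1, 0.7, -1.8]
gripper_width: 0.35
```

```bash
python3 - <<'E'
from h import *
R=Ro.from_rotvec([.1*np.cos(-.0925),.1*np.sin(-.0925),0]).as_matrix()@down(3.049)
cmd([.527,-.2165,.05],R)
p=optics.camera_params("wrist")
im=optics.get_image("wrist"); crop(im,150,20,260,230,3,"c20")
im=optics.get_image("scene"); crop(im,80,180,180,150,4,"s20")
c=np.array([.527,-.217]);a=-.0925;ux=np.array([np.cos(a),np.sin(a)]);uy=np.array([-np.sin(a),np.cos(a)])
g=[np.r_[c-.096*ux+y*uy,.034] for y in(-.017,0,.017)]
print(((proj(p,g)-[150,20])*3).round(0))
E
```

```text
t 21.3 shift [-0.    -0.019  0.154] turn [ 0.    -0.001  0.001]
[[277. 186.]
 [365. 187.]
 [452. 188.]]
```

View pics/c20.png

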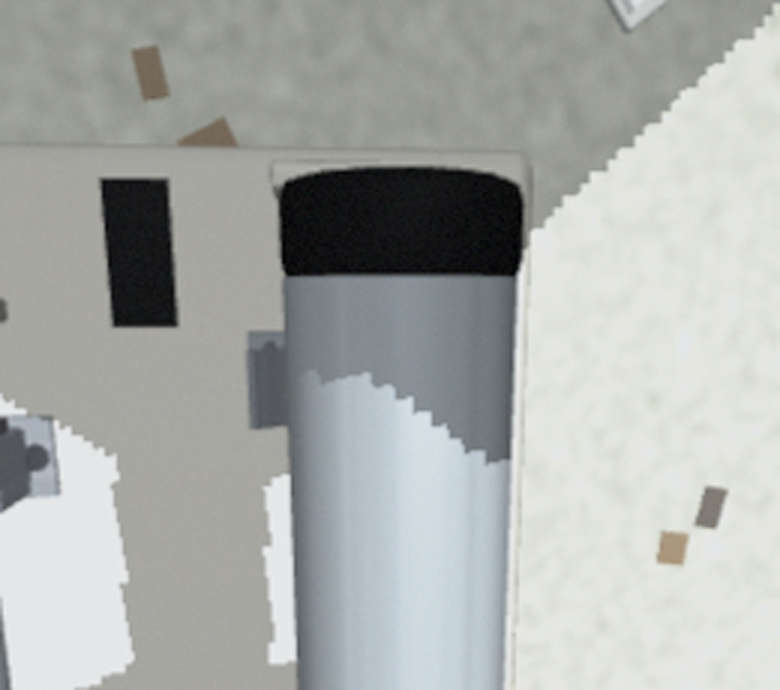

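View pics/s20.png

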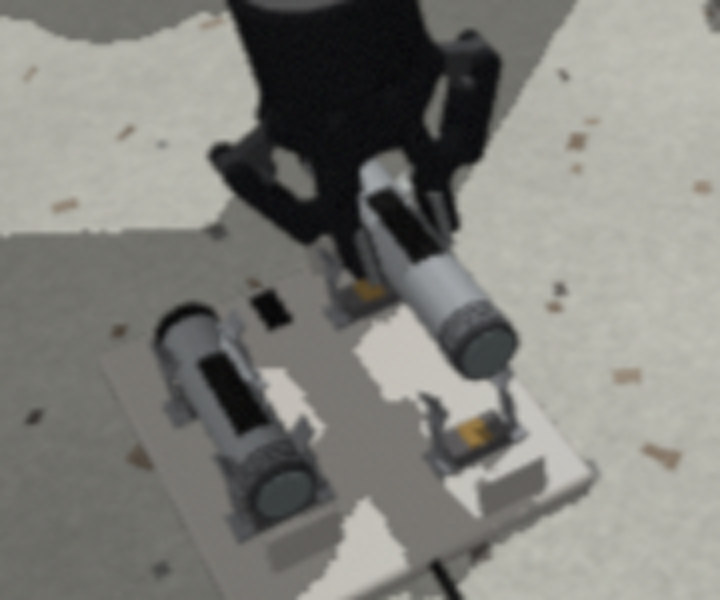

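Call:
carry_out(targets=[{"tx": 0,"ty": -0.01,"tz": 0.08,"ax": 0,"ay": 0,"az": 0},{"tx": 0,"ty": -0.017,"tz": 0.14,"ax": 0,"ay": 0,"az": 0},{"tx": 0,"ty": -0.019,"tz": 0.16,"ax": 0,"ay": 0,"az": 0},{"tx": 0,"ty": -0.02,"tz": 0.167,"ax": 0,"ay": 0,"az": 0}])

```text
time_s: 21.9
tcp_pos: [0.5271, -0.2171, 0.0473]
ee_rot: [3.041, -0.001, 3.049]
wrist_force: [-3.2, 0.4, 4.3]
gripper_width: 0.353
```

```bash
python3 - <<'E'
from h import *
R=Ro.from_rotvec([.1*np.cos(-.0925),.1*np.sin(-.0925),0]).as_matrix()@down(3.049)
cmd([.527,-.2165,.0265],R)
im=optics.get_image("wrist"); crop(im,150,20,260,230,3,"c21")
im=optics.get_image("scene"); crop(im,80,180,180,150,4,"s21")
E
```

```text
t 21.9 shift [ 0.001 -0.006  0.083] turn [ 0.    -0.001  0.   ]
```

View pics/c21.png

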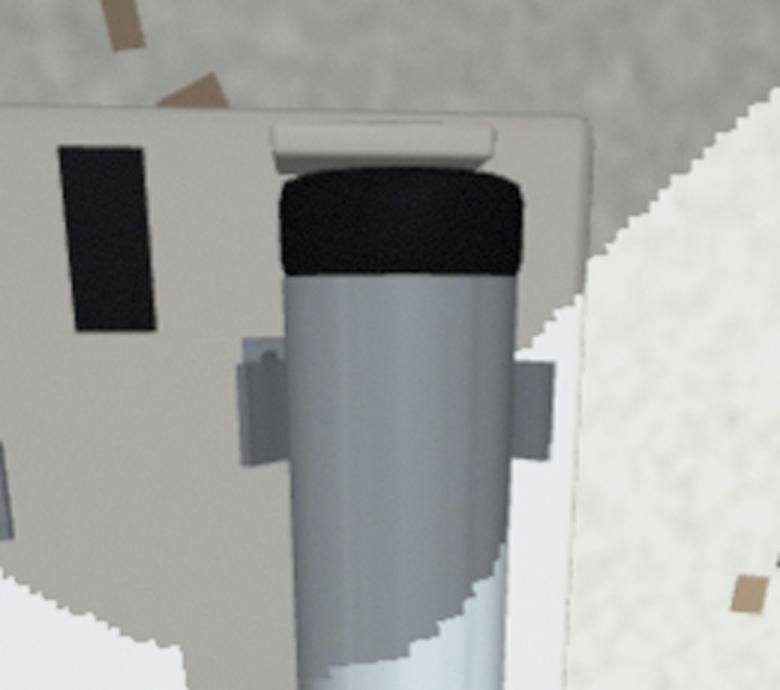

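View pics/s21.png

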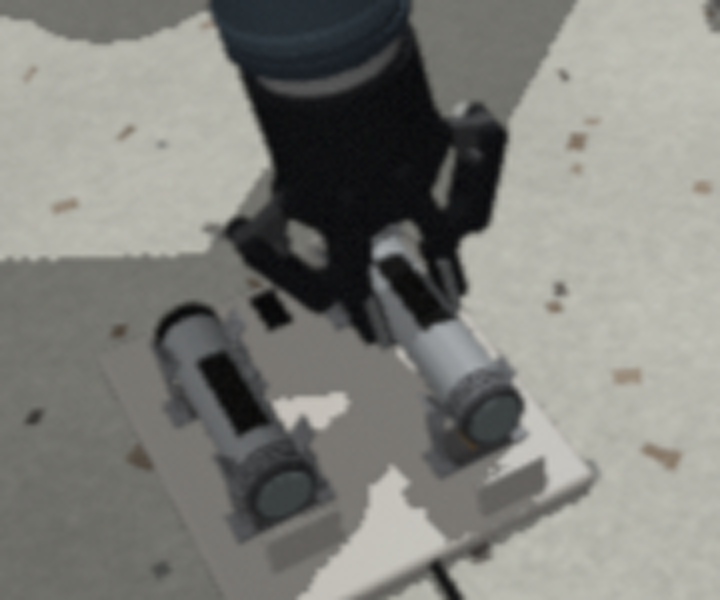

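Call:
carry_out(targets=[{"tx": 0,"ty": -0.002,"tz": 0.03,"ax": 0,"ay": 0,"az": 0},{"tx": 0,"ty": -0.004,"tz": 0.05,"ax": 0,"ay": 0,"az": 0},{"tx": 0,"ty": -0.006,"tz": 0.07,"ax": 0,"ay": 0,"az": 0},{"tx": 0,"ty": -0.007,"tz": 0.083,"ax": 0,"ay": 0,"az": 0},{"tx": 0,"ty": -0.007,"tz": 0.083,"ax": 0,"ay": 0,"az": 0}])

```text
time_s: 22.62
tcp_pos: [0.5271, -0.2167, 0.0269]
ee_rot: [3.041, -0.001, 3.05]
wrist_force: [-1.8, 0.3, 4.9]
gripper_width: 0.352
```

Call:
carry_out(targets=[{"tx": 0,"ty": 0,"tz": 0.006,"ax": 0,"ay": 0,"az": 0},{"tx": 0,"ty": -0.001,"tz": 0.01,"ax": 0,"ay": 0,"az": 0}])

```text
time_s: 22.88
tcp_pos: [0.5272, -0.2168, 0.0267]
ee_rot: [3.041, -0.001, 3.05]
wrist_force: [-10.5, 4.8, 28.1]
gripper_width: 0.355
```

```bash
python3 - <<'E'
from h import *
im=optics.get_image("wrist"); crop(im,150,20,260,230,3,"c22")
im=optics.get_image("scene"); crop(im,80,180,180,150,4,"s22")
E
```

```text
(no output)
```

View pics/c22.png

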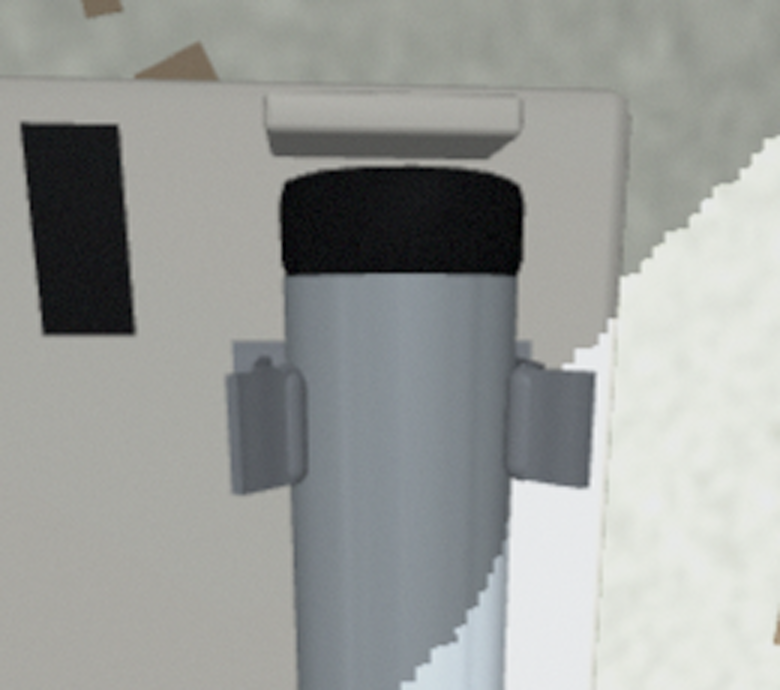

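View pics/s22.png

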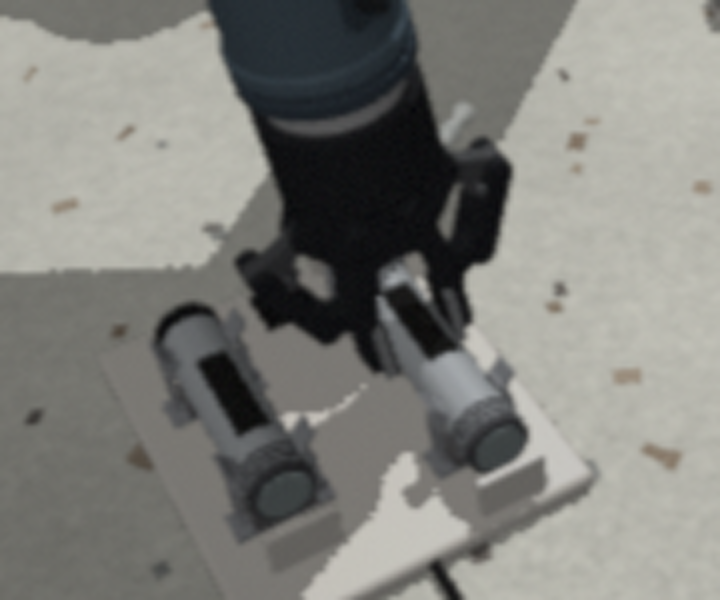

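Bottomed (28 N, both clips over it). Release and lift along the tool axis.

Call:
carry_out(targets=[{"tx": 0,"ty": 0,"tz": -0.004,"ax": 0,"ay": 0,"az": 0},{"tx": 0,"ty": 0,"tz": -0.004,"ax": 0,"ay": 0,"az": 0},{"tx": 0,"ty": 0,"tz": -0.004,"ax": 0,"ay": 0,"az": 0},{"tx": 0,"ty": 0,"tz": -0.004,"ax": 0,"ay": 0,"az": 0}], gripper=-0.2)

```text
time_s: 23.48
tcp_pos: [0.5269, -0.2167, 0.0273]
ee_rot: [3.041, -0.002, 3.05]
wrist_force: [-0.0, -0.5, -0.7]
gripper_width: 0.601
```

Call:
carry_out(targets=[{"tx": 0,"ty": 0,"tz": -0.1,"ax": 0,"ay": 0,"az": 0},{"tx": 0,"ty": 0,"tz": -0.3,"ax": 0,"ay": 0,"az": 0},{"tx": 0,"ty": 0,"tz": -0.5,"ax": 0.06,"ay": 0,"az": 0},{"tx": 0,"ty": 0,"tz": -0.55,"ax": 0.127,"ay": 0,"az": 0},{"tx": 0,"ty": 0,"tz": -0.55,"ax": 0.127,"ay": 0,"az": 0}])

```text
time_s: 24.1
tcp_pos: [0.5267, -0.2303, 0.1654]
ee_rot: [3.141, 0.001, 3.051]
wrist_force: [0.3, 1.5, -0.2]
gripper_width: 0.599
```

```bash
python3 - <<'E'
from h import *
im=optics.get_image("wrist"); crop(im,0,0,560,420,1,"w23")
im=optics.get_image("scene"); crop(im,80,180,180,150,4,"s23")
E
```

```text
(no output)
```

View pics/w23.png

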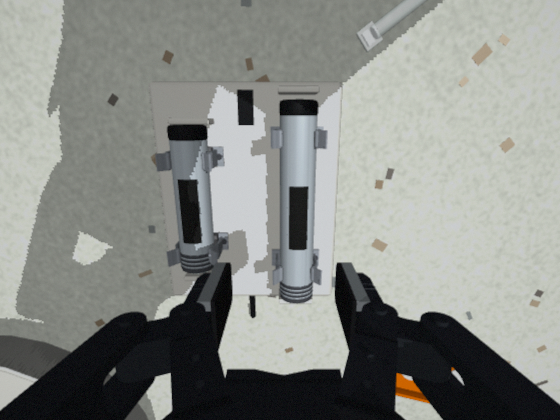

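View pics/s23.png

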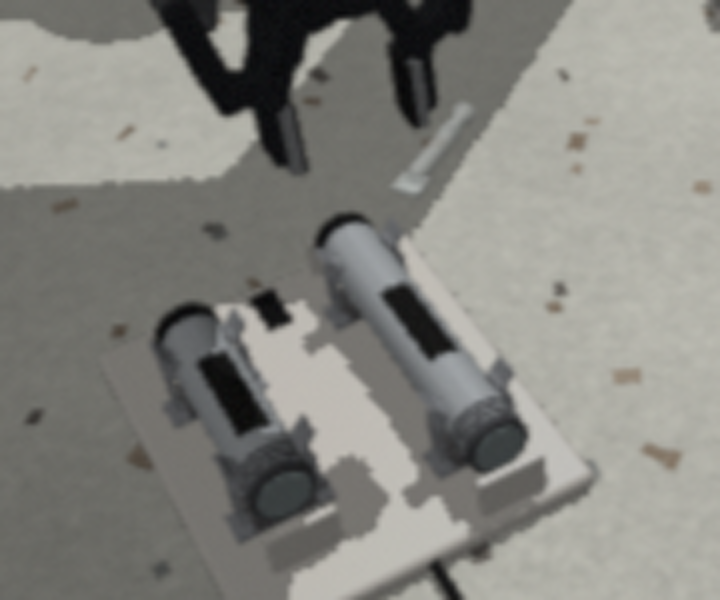

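Call:
carry_out(targets=[{"tx": 0,"ty": -0.15,"tz": 0,"ax": 0,"ay": 0,"az": 0},{"tx": 0,"ty": -0.32,"tz": 0,"ax": 0,"ay": 0,"az": 0},{"tx": 0,"ty": -0.32,"tz": 0,"ax": 0,"ay": 0,"az": 0},{"tx": 0,"ty": -0.32,"tz": 0,"ax": 0,"ay": 0,"az": 0}])

```text
time_s: 24.7
tcp_pos: [0.5173, -0.3089, 0.161]
ee_rot: [3.136, -0.005, 3.05]
wrist_force: [-0.2, 0.4, -0.3]
gripper_width: 0.603
```

```bash
python3 - <<'E'
from h import *
s=sensors.sense();print(s['tcp_pos'],s['ee_rot'])
p=optics.camera_params("wrist"); c=-np.array(p['R']).T@p['t']; print(c)
im=optics.get_image("wrist"); crop(im,230,110,110,140,5,"c24")
t=optics.get_image("top"); crop(t,0,0,560,420,1,"t24")
E
```

```text
[ 0.51730545 -0.30890711  0.16102429] [ 3.1359552  -0.00544068  3.04961262]
[ 0.44355983 -0.30295935  0.30430367]
```

View pics/c24.png

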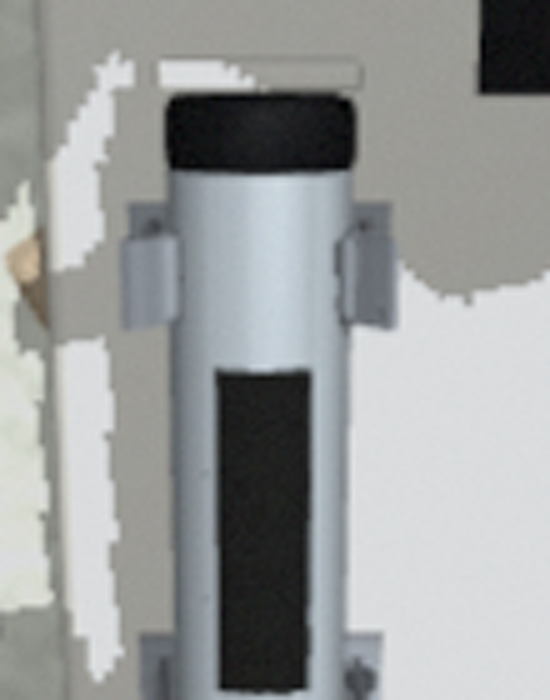

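View pics/t24.png

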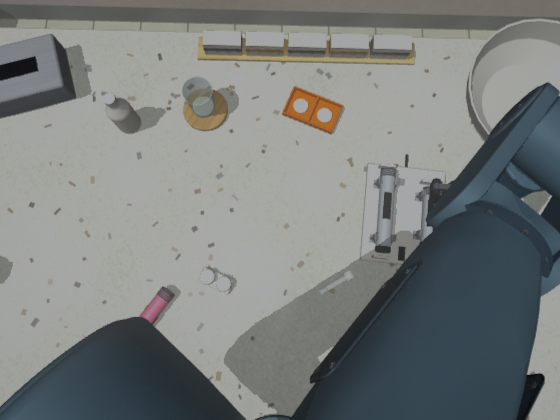

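```bash
python3 - <<'E'
from h import *
robot.job_done(); print(sensors.sense()['time_s'])
E
```

```text
the job is handed in; nothing more can be done
the job is handed in; nothing more can be done
```

Both torches are back on the charging rack, each in the bay that matches its length, with the switch up. I handed the job in at about 25 s of the 72 s allowed.

- **Rolling:** I rolled each torch on the counter in two strokes with the open fingertips on top. The wrist pictures then showed both switches within about 0.1 rad of up, and only after that did I grip and lift them.
- **Seating:** I pressed each one straight down until it snapped into the clips and bottomed, at 27 N for the short torch and 28 N for the long one. The torch axis was then about 38 mm above the counter in both bays. For the long torch I tilted the gripper 0.1 rad to correct its remaining roll.
- **Last checks:** From nearly straight above, the switches read about 0.02 rad (short) and 0.03 rad (long) from up, with the clip lips closed over both torches. The last top picture showed the bottle, coaster, tumbler, lens tray, lens case and inserter where they were. The gripper was clear of everything.
- **What disagreed:**
  - One rack reading was off by about 4 mm because the arm was still moving, so I took it again at rest.
  - The switches looked a few millimetres off-centre along the torches. I gripped the short torch by its switch, so it probably sits a few millimetres towards its tail-end stop, though still between the stops.

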